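Refill the coffee-pod dispenser and serve the oldest pod

TASK

Refill the coffee-pod dispenser: lift off its cover, then feed every loose brown pod in at the top of the tower, lying flat with its tab sticking out through the slot. When all are in, push the round knob all the way in once and let it spring back, so that the green pod left at the bottom slides out first. Lay that green pod flat on the white plate and finish with the cover back on the tower; do not disturb the black mug.

Things in the scene. Friction and masses are not known exactly. Their poses are not given: they have to be found in the camera images.
- dispenser: Pod dispenser fixed on the worktop: dark square tower on a wooden plinth. Origin on the worktop under the tower's axis; z up, y from push knob to outlet. Bore 53 mm square, walls 3 mm, slippery inside, floor 35 mm up; pods dropped in stack up, five at most. The slot for the tabs, 20 mm wide, open at the top, runs down the whole +y wall. A 20 mm high gap below that wall lets out only the lowest pod.
- tower_mouth (a point): On the tower's axis, 119 mm above the worktop, level with the tops of the low +x and -x side walls (small lips lean out from them up to 126 mm). The +y and -y walls are taller: straight to 141 mm, then lips leaning out up to 148 mm. So fingers on the +x and -x sides can lower a pod between the tall walls to about this height and let it drop. Axes as the dispenser's.
- outlet (a point): Middle of the catch tray's floor, 8 mm above the worktop, 100 mm from the tower's axis towards +y of the dispenser, at the foot of a short ramp. The tray is 40 mm wide, narrower than a pod, without side walls, with a lip 8 mm high at its end (y = 131 mm). A dispensed pod slides down and rests here, overhanging both sides, where fingers can take it across the dispenser's x.
- knob (a point): Centre of the outer (-y) face of the black round push knob, 57 mm above the worktop; knob 38 mm across, 10 mm thick, axis along the dispenser's y; at rest this face is 150 mm from the tower's axis. It is pushed towards the dispenser's +y; the point moves with it.
- pusher (a joint): Travel of the push knob in m: 0 at rest, 0.066 fully in. A spring brings it back by itself when let go; it takes about 3 N at first, 8 N at the end. Its bar pushes the lowest pod out and holds up the others until it has sprung back.
- cover_knob (a point): Middle of the wooden knob (22 mm across, 16 mm high) of the loose cover, 0.14 kg: dark square cap 77 x 77 mm, 16 mm high without the knob, with a skirt (71 mm square inside). The point is 27 mm above the skirt's lower edge; x, y along its sides, z up. On the tower the point is 163 mm up and the sides are parallel to the tower's (any quarter turn fits), 2.5 mm play all round.
- old_pod_center (a point): Green pod with light green faces, in the tower from the start, lying on its floor, tab in the slot; same shape and size as the brown pods (puck 48 mm across, 16 mm thick, with a tab). The point is the puck's middle; x axis towards the tab.
- pod0_center (a point): Loose brown coffee pod: round hard puck 48 mm across, 16 mm thick, gold faces (both alike, either may be up), 22 g, smooth, with one gold tab at half height, 12 mm wide, 4 mm thick, sticking out 9 mm beyond the round edge. The point is the puck's middle, 8 mm above its underside; x axis from there to the tab. Absent (None) in some starts.
- pod1_center (a point): Loose brown coffee pod: round hard puck 48 mm across, 16 mm thick, gold faces (both alike, either may be up), 22 g, smooth, with one gold tab at half height, 12 mm wide, 4 mm thick, sticking out 9 mm beyond the round edge. The point is the puck's middle, 8 mm above its underside; x axis from there to the tab. Absent (None) in some starts.
- pod2_center (a point): Loose brown coffee pod: round hard puck 48 mm across, 16 mm thick, gold faces (both alike, either may be up), 22 g, smooth, with one gold tab at half height, 12 mm wide, 4 mm thick, sticking out 9 mm beyond the round edge. The point is the puck's middle, 8 mm above its underside; x axis from there to the tab. Absent (None) in some starts.
- pod3_center (a point): Loose brown coffee pod: round hard puck 48 mm across, 16 mm thick, gold faces (both alike, either may be up), 22 g, smooth, with one gold tab at half height, 12 mm wide, 4 mm thick, sticking out 9 mm beyond the round edge. The point is the puck's middle, 8 mm above its underside; x axis from there to the tab. Absent (None) in some starts.
- plate_center (a point): White round plate, 199 mm across, fixed. Its flat middle, about 130 mm across, is 8 mm above the worktop, its rim 22 mm. The point is the centre of the flat, on its surface.
- mug: Black mug near the plate, 84 mm across, 80 mm high, not to be disturbed; origin under it, z up.
There are look-alikes about, which are no part of the job. What is shaped like the part that bears pod2_center but red is not meant.

How it is judged:
On the way, in this order (a step that is already met when the one before it is completed fails the run):
1. the cover is off the tower (distance between cover_knob and tower_mouth above 0.07 m), for 0.2 s.
2. every brown pod lies flat in the tower, on top of the green one, tab in the slot (x of old_pod_center in the frame of dispenser between -0.006 and 0.006 m and y of old_pod_center in the frame of dispenser between -0.006 and 0.006 m and z of old_pod_center in the frame of dispenser between 0.04 and 0.11 m and angle between the z axis of each of old_pod_center, pod0_center, pod1_center, pod2_center, pod3_center and the z axis of dispenser, either way round below 0.12 rad and x of pod0_center in the frame of dispenser between -0.006 and 0.006 m and y of pod0_center in the frame of dispenser between -0.006 and 0.006 m and z of pod0_center in the frame of dispenser between 0.052 and 0.11 m and x of pod1_center in the frame of dispenser between -0.006 and 0.006 m and y of pod1_center in the frame of dispenser between -0.006 and 0.006 m and z of pod1_center in the frame of dispenser between 0.052 and 0.11 m and x of pod2_center in the frame of dispenser between -0.006 and 0.006 m and y of pod2_center in the frame of dispenser between -0.006 and 0.006 m and z of pod2_center in the frame of dispenser between 0.052 and 0.11 m and x of pod3_center in the frame of dispenser between -0.006 and 0.006 m and y of pod3_center in the frame of dispenser between -0.006 and 0.006 m and z of pod3_center in the frame of dispenser between 0.052 and 0.11 m), for 0.3 s.
3. the knob is pushed fully in (value of joint pusher above 0.062 m), for 0.05 s.
4. the knob has sprung back and the green pod is out of the tower (value of joint pusher below 0.004 m and horizontal distance between old_pod_center and tower_mouth above 0.06 m), for 0.2 s.
At the end, for the whole second after the job is handed in: Green pod flat (0.15 rad) and at rest on the plate, within 70 mm of its centre; every brown pod flat in the tower, within 6 mm of its axis each way; knob out to within 4 mm; cover level on the tower, within 10 mm of its axis, fully down (5 mm) (horizontal distance between old_pod_center and plate_center below 0.07 m and height (world z) of old_pod_center between 0.012 and 0.024 m and angle between the z axis of old_pod_center and the z axis of plate_center, either way round below 0.15 rad and linear speed of old_pod below 0.02 m/s and x of pod0_center in the frame of dispenser between -0.006 and 0.006 m and y of pod0_center in the frame of dispenser between -0.006 and 0.006 m and z of pod0_center in the frame of dispenser between 0.04 and 0.11 m and angle between the z axis of each of pod0_center, pod1_center, pod2_center, pod3_center and the z axis of dispenser, either way round below 0.12 rad and x of pod1_center in the frame of dispenser between -0.006 and 0.006 m and y of pod1_center in the frame of dispenser between -0.006 and 0.006 m and z of pod1_center in the frame of dispenser between 0.04 and 0.11 m and x of pod2_center in the frame of dispenser between -0.006 and 0.006 m and y of pod2_center in the frame of dispenser between -0.006 and 0.006 m and z of pod2_center in the frame of dispenser between 0.04 and 0.11 m and x of pod3_center in the frame of dispenser between -0.006 and 0.006 m and y of pod3_center in the frame of dispenser between -0.006 and 0.006 m and z of pod3_center in the frame of dispenser between 0.04 and 0.11 m and value of joint pusher below 0.004 m and horizontal distance between cover_knob and tower_mouth below 0.01 m and height (world z) of cover_knob between 0.157 and 0.168 m and angle between cover_knob's own z axis and vertical below 0.08 rad); the robot touches nothing.
It fails at once if the black mug is tipped or moved more than 30 mm (distance of mug from where it was at the start of the episode above 0.03 m or angle between mug's own z axis and vertical above 0.3 rad).
Of pod0, pod1, pod2, pod3 only 2 to 4 are there at a start; the rules pass over those that are not, and their reading is None.
At some moment in a run one of pod0, pod1, pod2, pod3, cover may be knocked a few centimetres aside while the robot is not near it.
Once in a run the grip may slacken for a moment while it holds something.
It also fails if it takes over 210 s, if anything falls off the work surface, if the arm or the gripper's body presses on something with over 40 N, if the wrist force passes 120 N, or if a joint passes its speed limit or range.

ROBOT

A 6-joint arm with a two-finger parallel gripper is mounted at the origin on a cart in front of the work surface, level with it; the furniture and walls round the work are solid. World frame = base frame: x ahead of the robot, y to its left, z up, the work surface at z = 0. Lengths are in m, angles in rad, forces in N, time in s.
With the tool pointing down it reaches from about 0.35 to 0.85 m from the base axis. Payload 8.1 kg.
Tool frame: the origin (TCP) lies between the finger pads; the fingertips stand 14 mm ahead of it and the grasp point (between the pads) lies 5 mm behind it; z points along the fingers, y is the line along which they close (so a half turn about z gives the same grasp; the last joint's range is limited). The gripper opens to 93 mm and grips with 3 to 60 N. Pads are 15 mm wide; open, the fingers measure 128 mm over their backs; the gripper's body (75 mm by 188 mm) begins 65 mm behind the grasp point.
Start: joints at [-1.223, 0.13, 1.488, -0, 1.523, -0.085], TCP at [0.252, -0.545, 0.207] pointing down, gripper open.
Joint ranges: [-2.96, 2.96], [-0.89, 2.26], [0.02, 2.5], [-1.34, 4.48], [0, 2.73], [-2.66, 2.66]. Speed limits (rad/s): [2.39, 2.39, 2.79, 3.14, 3.14, 3.14].

INTERFACE

Orientations are given as a rotation vector (axis times angle).
In Python, from plant import robot gives the robot as it stands.
- The arm moves only by the tool arm_command, never from a script. Its argument "targets" is a list of rows, each an object of numbers: "x", "y", "z": the shift along the world's x, y, z in units of 500 mm (1.0 is 500 mm); "rx", "ry", "rz": the turn, a rotation vector about the world's x, y, z in units of 2 rad (1.0 is 2 rad); "claw": the closure in counts, from 0 (fully open) to 255 (shut). In form: [{"x": .., "y": .., "z": .., "rx": .., "ry": .., "rz": .., "claw": ..}, ...]. A call has 1 to 10 rows; each row is the pose to reach, as a shift and turn from the pose commanded when the call began; what a row does not reach only later rows make up. A row lasts 1/12 s, in which the tool goes at most 41.7 mm and 7.16 degrees, less where a joint would pass 70% of its speed; a pose out of reach is approached as far as the arm can. A call with a number of a shift or a turn outside -1 to 1 is refused whole. A call with a gripper value outside its range is refused whole. The fingers move at their own pace and stop on an object; "squeeze" is the grip in N (left out, the last holds). Time passes only in rows, so rows that repeat a pose let the fingers close. It gives the time, the measured TCP pose, the force, the opening and the grip force at its end, in the units of the state.
- robot.read_state(): the state, without advancing time (a new reading comes with each control period).
- robot.read_camera(name): name is "scene" or "top"; returns (picture, depth): 384x512x3 uint8, red, green, blue; 384x512 float32, m along the optical axis (not along the pixel's ray), 0 where there is no reading.
- robot.get_calibration(name): a dict with "intrinsics" (3x3 intrinsics, pixels), "dist" ([k1, k2, p1, p2, k3] as OpenCV has them; the pictures are not rectified), "origin" and "orientation" of the camera in the world. Camera axes: x right, y up, looking along -z (the intrinsics and any distortion apply to the point x, -y, -z); pixel columns grow to the right and rows downward; lengths in m; the calibration is good to about 2 mm. A picture is of the moment at which its call begins. get_calibration takes no time and is no camera call.
- robot.close_job(): hands the job in; it is judged then, once.
The state is a dict: "t": time; "q": joint angles; "dq": joint speeds; "joint_torque": joint torques, N m; "tool_pos": TCP position; "orientation": TCP orientation; "force": force on the tool from outside, world axes, zero at the start; "wrist_torque": the same for the moment, N m; "opening": finger opening in m; "gripper_force": force on a finger pad.
Only numpy, scipy, OpenCV 4.12 (cv2) and the standard library are available. Lean on these libraries where they do the work, as an engineer would, in place of code of your own. Each camera call takes 0.05 s, during which the arm holds its last target. There are 200 camera calls.

## Working session

There is one attempt and no reset: what is moved stays moved. The work goes in short steps, Python scripts to look and compute and a tool call to move; the robot and the scene stay as the last step left them, time stands still between calls to the robot, and variables do not carry over. Pictures are saved under pics/ and viewed, at most 18 in all, crops included, and the job is handed in when it is done.

Besides the shell and the picture viewer there is one more tool, called after "Emit:" by a JSON object that holds its "op" and its "data". arm_command: Moves the arm, as the interface text tells. Shifts and turns lie within -1 to 1; 1 stands for 500 mm of shift or 2 rad of turn. Its arguments: {"type":"object","properties":{"targets":{"type":"array","items":{"type":"object","properties":{"x":{"type":"number","minimum":-1,"maximum":1},"y":{"type":"number","minimum":-1,"maximum":1},"z":{"type":"number","minimum":-1,"maximum":1},"rx":{"type":"number","minimum":-1,"maximum":1},"ry":{"type":"number","minimum":-1,"maximum":1},"rz":{"type":"number","minimum":-1,"maximum":1},"claw":{"type":"number"}}}},"squeeze":{"type":"number"}},"required":["targets"]}

```bash
mkdir -p pics; ls
cat > h.py <<'E'
import numpy as np,cv2
from plant import robot
def cal(n):
    c=robot.get_calibration(n);R=np.array(c["orientation"],float)
    if R.size==3:R=cv2.Rodrigues(R.reshape(3,1))[0]
    return np.array(c["intrinsics"],float),np.array(c["dist"],float),np.array(c["origin"],float),R
def rays(n,uv):
    K,d,o,R=cal(n);p=cv2.undistortPoints(np.array(uv,float).reshape(-1,1,2),K,d).reshape(-1,2)
    return o,np.c_[p[:,0],-p[:,1],-np.ones(len(p))]@R.T
def onplane(n,uv,z):
    o,r=rays(n,uv);return o+r*((z-o[2])/r[:,2])[:,None]
def cloud(n,depth):
    vv,uu=np.mgrid[:384,:512];o,r=rays(n,np.c_[uu.ravel(),vv.ravel()])
    return (o+r*depth.reshape(-1,1)).reshape(384,512,3)
def proj(n,P):
    K,d,o,R=cal(n);p=(np.array(P,float).reshape(-1,3)-o)@R;p=p*[1,-1,-1]
    return cv2.projectPoints(p,np.zeros(3),np.zeros(3),K,d)[0].reshape(-1,2)
def shot(n,f=None):
    im,de=robot.read_camera(n)
    if f:cv2.imwrite("pics/"+f,im[:,:,::-1])
    return im,de
E
python3 - <<'E'
from h import *
for n in("scene","top"):
    im,de=shot(n,n+"0.png");np.savez(n+"0.npz",im=im,de=de);print(n,robot.get_calibration(n))
s=robot.read_state();print(s)
E
```

```text
pics
scene {'intrinsics': array([[356.70304669,   0.        , 260.38786449],
       [  0.        , 356.70304669, 190.54076069],
       [  0.        ,   0.        ,   1.        ]]), 'dist': array([-0.07479572,  0.        ,  0.        ,  0.        ,  0.        ]), 'origin': array([-0.54957009, -0.51340213,  0.67044179]), 'orientation': array([ 1.03939428, -0.57378758, -0.93694949])}
top {'intrinsics': array([[399.79188565,   0.        , 254.23127053],
       [  0.        , 399.79188565, 192.5846346 ],
       [  0.        ,   0.        ,   1.        ]]), 'dist': array([-0.09902709,  0.        ,  0.        ,  0.        ,  0.        ]), 'origin': array([0.25557597, 0.08943808, 1.26661557]), 'orientation': array([ 0.13424966, -0.14366755, -1.58217328])}
{'t': 0.1, 'q': array([-1.22338644e+00,  1.31113480e-01,  1.48917573e+00, -1.96667382e-05,
        1.52297414e+00, -8.53574958e-02]), 'dq': array([ 0.00081979, -0.00215538, -0.00392894,  0.00058351, -0.00087297,
       -0.00053401]), 'joint_torque': array([ 1.91504070e-03, -5.61339390e+01, -4.93094766e+01,  7.71362381e-02,
        2.90601369e-02, -6.38388269e-05]), 'tool_pos': array([ 0.25148608, -0.54416795,  0.20587279]), 'orientation': array([-3.06671592e+00, -6.74143379e-01,  3.73265687e-04]), 'force': array([-0.48328698,  0.67677258,  0.00073948]), 'wrist_torque': array([-0.02830686, -0.01258223, -0.02715755]), 'gripper_force': 0.0, 'opening': 0.0929949774560244}
```

View pics/top0.png

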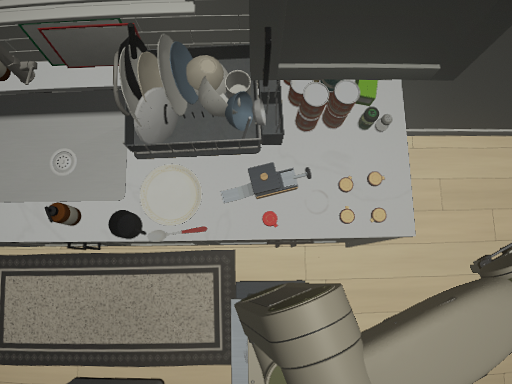

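View pics/scene0.png

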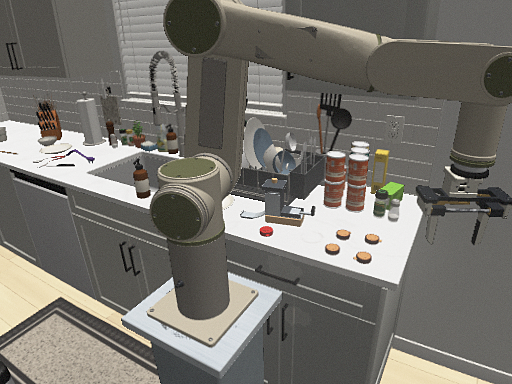

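The top view shows four brown pods at about (346,184), (375,178), (347,216) and (378,215). The dispenser with its cover is at (265,178), the knob at (309,172), the tray at (233,193), the plate at (170,194) and the mug at (125,224). The red look-alike is at (270,218). I'll enlarge both views.

Run:
```python
import cv2
a=cv2.imread("pics/top0.png");b=cv2.imread("pics/scene0.png")
cv2.imwrite("pics/c1.png",cv2.resize(a[150:240,210:400],None,fx=4.2,fy=4.2,interpolation=cv2.INTER_CUBIC))
cv2.imwrite("pics/c2.png",cv2.resize(b[165:275,225:400],None,fx=4.5,fy=4.5,interpolation=cv2.INTER_CUBIC))
```

```text
(no output)
```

View pics/c1.png

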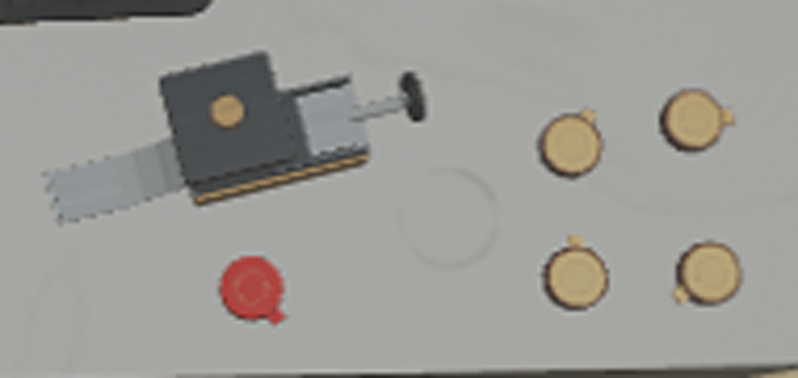

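View pics/c2.png

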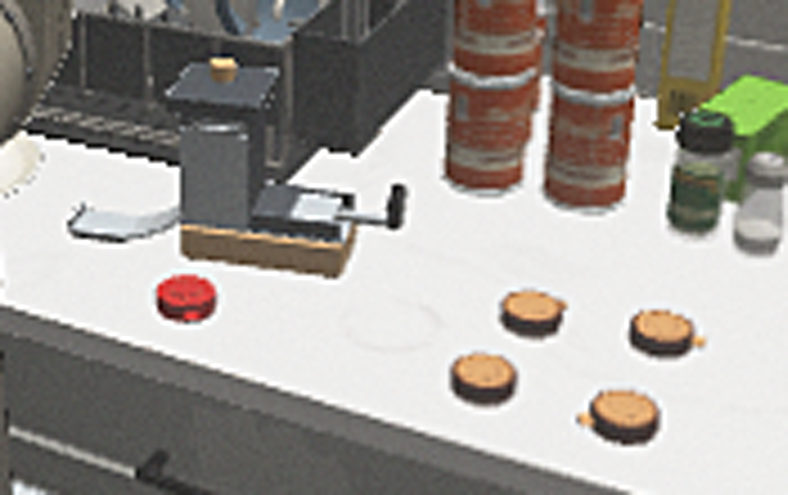

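The pods' tabs are visible in both crops: up-right at (588,116), right at (728,117), up at (575,242) and down-left at (681,295). The cover's wooden knob is at (228,110). Next I'll measure positions.

```bash
cat >> h.py <<'E'
def goldmask(im):
    h=cv2.cvtColor(im,cv2.COLOR_RGB2HSV).astype(int)
    return ((h[...,0]>8)&(h[...,0]<30)&(h[...,1]>75)&(h[...,2]>110)).astype(np.uint8)
def pods(im,roi=(330,400,165,235),zt=.016):
    # enlarge, mask gold, open away the tab for the centre; the remainder gives the tab direction
    u0,u1,v0,v1=roi;S=6
    big=cv2.resize(im[v0:v1,u0:u1],None,fx=S,fy=S,interpolation=cv2.INTER_CUBIC)
    m=goldmask(big);body=cv2.morphologyEx(m,cv2.MORPH_OPEN,cv2.getStructuringElement(cv2.MORPH_ELLIPSE,(41,41)))
    n,L,st,ce=cv2.connectedComponentsWithStats(body);out=[]
    tn,tL,tst,tce=cv2.connectedComponentsWithStats(cv2.morphologyEx(m&(1-body),cv2.MORPH_OPEN,np.ones((7,7),np.uint8)))
    px=lambda c:((c+.5)/S-.5)+[u0,v0]
    for i in range(1,n):
        if st[i,4]<800:continue
        c=onplane("top",px(ce[i]),zt)[0]
        d=[(np.linalg.norm(tce[j]-ce[i]),j) for j in range(1,tn) if tst[j,4]>60]
        ang=None
        if d and min(d)[0]<90:
            j=min(d)[1];t=onplane("top",px(tce[j]),zt-.006)[0];ang=np.arctan2(t[1]-c[1],t[0]-c[0])
        out.append((px(ce[i]).round(1),st[i,4],c.round(4),None if ang is None else round(np.degrees(ang),1),tst[j,4] if d else 0))
    return out
E
python3 - <<'E'
from h import *
T=np.load("top0.npz");S=np.load("scene0.npz")
for p in pods(T["im"]):print(p)
print("coverknob",pods(T["im"],(255,275,168,188),.171))
for n,D in(("top",T),("scene",S)):
    P=cloud(n,D["de"]);ok=D["de"]>0
    loc=ok&(abs(P[...,0]-.47)<.2)
    for nm,(a,b) in dict(cover=(.145,.158),knobtop=(.164,.178),walls=(.05,.13)).items():
        reg=ok&(P[...,2]>a)&(P[...,2]<b)
        c=pods(T["im"],(255,275,168,188),.171)[0][2]
        reg&=np.linalg.norm(P[...,:2]-c[:2],axis=-1)<.075
        q=P[reg]
        if len(q)>5:
            r=cv2.minAreaRect((q[:,:2]*1000).astype(np.float32));print(n,nm,len(q),q.mean(0).round(4),q[:,2].std().round(4),r)
    reg=ok&(P[...,2]<.1)&(P[...,2]>.03);dk=D["im"].max(-1)<70
    reg&=dk&(np.linalg.norm(P[...,:2]-c[:2]-[0,-.14],axis=-1)<.05)&(P[...,1]<c[1]-.12)
    q=P[reg];print(n,"pushknob",len(q),q.mean(0) if len(q) else 0,q.min(0),q.max(0))
    # work surface check
    q=P[ok&(abs(P[...,2])<.03)&(abs(P[...,1]+.02)<.06)&(abs(P[...,0]-.47)<.05)];print("surf z",np.median(q[:,2]) if len(q) else 0)
E
```

```text
(array([374.9, 178.1]), np.int32(4896), array([ 0.5203, -0.3107,  0.016 ]), np.float64(-84.7), np.int32(187))
(array([345.8, 184. ]), np.int32(5083), array([ 0.5021, -0.2142,  0.016 ]), np.float64(-32.6), np.int32(201))
(array([378.8, 214.5]), np.int32(5186), array([ 0.4018, -0.3152,  0.016 ]), np.float64(124.9), np.int32(302))
(array([347. , 215.6]), np.int32(5284), array([ 0.4001, -0.2125,  0.016 ]), np.float64(-1.9), np.int32(264))
coverknob [(array([263.6, 176. ]), np.int32(1405), array([0.4978, 0.0542, 0.171 ]), None, 0)]
top cover 665 [0.4976 0.0534 0.1515] 0.0022 ((498.9251708984375, 53.27196502685547), (77.74952697753906, 77.39901733398438), 13.334049224853516)
top knobtop 45 [0.4981 0.0531 0.1699] 0.0022 ((497.8592834472656, 52.98933792114258), (16.98282814025879, 18.61268424987793), 88.647216796875)
top walls 104 [0.494  0.016  0.0582] 0.0098 ((486.45721435546875, 20.088050842285156), (48.02991485595703, 109.15228271484375), 46.049644470214844)
top pushknob 32 [ 0.52777254 -0.08593741  0.06855405] [ 0.51465942 -0.0926705   0.04874664] [ 0.54382634 -0.0804717   0.07802257]
surf z 7.418782198853613e-05
scene cover 184 [0.4906 0.0476 0.1494] 0.002 ((496.7896423339844, 52.06083679199219), (76.31890106201172, 78.19752502441406), 13.231592178344727)
scene knobtop 16 [0.4936 0.0493 0.1673] 0.0022 ((494.8111572265625, 48.715450286865234), (11.470403671264648, 18.159198760986328), 29.365726470947266)
scene walls 365 [0.4797 0.0426 0.0869] 0.0209 ((500.9910888671875, 35.56422805786133), (65.37776184082031, 90.95938110351562), 13.181172370910645)
scene pushknob 26 [ 0.51947218 -0.09081532  0.06056492] [ 0.51020441 -0.09726228  0.03926226] [ 0.53128988 -0.07116206  0.07400774]
surf z -0.0010210963809273998
```

```bash
cat >> h.py <<'E'
A0=np.radians(13.3)
def go(x,y,z,a):
    """shift/turn (arm units) from the measured pose to pose x,y,z pointing down, closing line at a deg"""
    s=robot.read_state();R=cv2.Rodrigues(np.array(s["orientation"]).reshape(3,1))[0]
    a=np.radians(a);c,sn=np.cos(a),np.sin(a)
    G=np.array([[-sn,c,0],[c,sn,0],[0,0,-1]]).T  # cols: tool x,y,z
    G=np.c_[np.cross([c,sn,0],[0,0,-1]),[c,sn,0],[0,0,-1]]
    r=cv2.Rodrigues(G@R.T)[0].ravel()
    cur=np.degrees(np.arctan2(R[1,1],R[0,1]))
    print("t",round(s["t"],2),"pos",s["tool_pos"].round(4),"alpha",cur.round(1),"q6",s["q"][5].round(2),"open",round(s["opening"],4),
      "\n shift",((np.array([x,y,z])-s["tool_pos"])/.5).round(3),"turn",(r/2).round(3),"deg",np.degrees(np.linalg.norm(r)).round(1))
def disp(p,c=(.498,.0535),a=13.3):
    a=np.radians(a);R=np.array([[np.cos(a),-np.sin(a)],[np.sin(a),np.cos(a)]])
    return (np.array(p)[...,:2]-c)@R   # world -> dispenser frame
def wd(x,y,c=(.498,.0535),a=13.3):
    a=np.radians(a);return np.array(c)+[x*np.cos(a)-y*np.sin(a),x*np.sin(a)+y*np.cos(a)]
E
python3 - <<'E'
from h import *
go(.498,.0535,.27,13.3);
T=np.load("top0.npz");P=cloud("top",T["de"]);ok=T["de"]>0
for y0 in np.arange(-.2,.24,.04):
    print(round(y0,2),[round(float(P[ok&(P[...,0]>x0)&(P[...,0]<x0+.03)&(P[...,1]>y0)&(P[...,1]<y0+.04)][:,2].max(initial=-1)),3) for x0 in np.arange(.53,.68,.03)])
q=P[ok&(P[...,2]>.02)&(P[...,2]<.1)];d=disp(q);k=(d[:,1]<-.03)&(d[:,1]>-.16)&(abs(d[:,0])<.05);q=q[k];d=d[k]
for y0 in np.arange(-.16,-.03,.01):
    m=(d[:,1]>=y0)&(d[:,1]<y0+.01)
    if m.any():print(round(y0,3),"x",d[m,0].min().round(3),d[m,0].max().round(3),"z",np.percentile(q[m,2],[5,50,95]).round(3))
m=(T["im"].min(-1)>120)&ok
h=cv2.cvtColor(T["im"],cv2.COLOR_RGB2HSV)
q=P[(P[...,2]>.013)&(P[...,2]<.03)&ok];k=np.linalg.norm(q[:,:2]-onplane("top",[[170,194]],.02)[0,:2],axis=1)<.13
r=cv2.minEnclosingCircle((q[k,:2]*1000).astype(np.float32));print("plate",onplane("top",[[170,194]],.02),r)
print("mug",onplane("top",[[125,224]],.08),"red",onplane("top",[[270,218]],.016),"edge",onplane("top",[[300,239],[412,236]],0))
print("knob",wd(0,-.15),"outlet",wd(0,.1))
E
```

```text
t 0.1 pos [ 0.2515 -0.5442  0.2059] alpha -65.2 q6 -0.09 open 0.093 
 shift [0.493 1.195 0.128] turn [-0.    -0.001  0.685] deg 78.5
-0.2 [0.006, 0.007, 0.006, 0.519, 0.727, 0.222]
-0.16 [0.007, 0.006, 0.008, 0.519, 0.727, 0.222]
-0.12 [0.077, 0.008, 0.008, 0.518, 0.724, 0.223]
-0.08 [0.052, 0.006, 0.006, 0.519, 0.723, 0.222]
-0.04 [0.055, 0.009, 0.008, 0.518, 0.723, 0.155]
0.0 [0.155, 0.005, 0.007, 0.735, 0.722, 0.26]
0.04 [0.155, 0.006, 0.669, 0.736, 0.716, 0.283]
0.08 [0.148, 0.007, 0.142, 0.734, 0.718, 0.549]
0.12 [0.007, 0.006, 0.142, 0.156, 0.195, 0.204]
0.16 [0.007, 0.006, 0.145, 0.132, 0.064, 0.19]
0.2 [0.008, 0.007, 0.142, 0.066, 0.067, 0.178]
-0.16 x -0.008 0.012 z [0.068 0.068 0.071]
-0.15 x -0.019 0.018 z [0.055 0.071 0.077]
-0.14 x -0.005 0.008 z [0.043 0.048 0.064]
-0.13 x -0.004 0.004 z [0.041 0.046 0.048]
-0.12 x -0.005 0.004 z [0.042 0.046 0.048]
-0.11 x -0.032 0.028 z [0.031 0.036 0.051]
-0.1 x -0.033 0.029 z [0.032 0.047 0.052]
-0.09 x -0.032 0.029 z [0.032 0.048 0.053]
-0.08 x -0.033 0.029 z [0.034 0.047 0.052]
-0.07 x -0.033 0.029 z [0.034 0.048 0.053]
-0.06 x -0.032 0.03 z [0.033 0.051 0.055]
-0.05 x -0.032 -0.022 z [0.026 0.045 0.053]
-0.04 x -0.032 -0.025 z [0.025 0.038 0.054]
plate [[0.47753589 0.34773547 0.02      ]] ((460.86468505859375, 350.05572509765625), 116.5186767578125)
mug [[0.3774731  0.47006081 0.08      ]] red [[0.39674249 0.03184959 0.016     ]] edge [[ 0.33018627 -0.06232861  0.        ]
 [ 0.33181581 -0.42520173  0.        ]]
knob [ 0.53250746 -0.09247683] outlet [0.47499503 0.15081789]
```

Emit:
{"op": "arm_command", "data": {"targets": [{"x": 0.246, "y": 0.597, "z": 0.1, "rz": 0.342, "claw": 120}, {"x": 0.246, "y": 0.597, "z": 0.1, "rz": 0.342, "claw": 120}, {"x": 0.246, "y": 0.597, "z": 0.1, "rz": 0.342, "claw": 120}, {"x": 0.246, "y": 0.597, "z": 0.1, "rz": 0.342, "claw": 120}, {"x": 0.246, "y": 0.597, "z": 0.1, "rz": 0.342, "claw": 120}, {"x": 0.246, "y": 0.597, "z": 0.1, "rz": 0.342, "claw": 120}, {"x": 0.246, "y": 0.597, "z": 0.1, "rz": 0.342, "claw": 120}, {"x": 0.246, "y": 0.597, "z": 0.1, "rz": 0.342, "claw": 120}, {"x": 0.246, "y": 0.597, "z": 0.1, "rz": 0.342, "claw": 120}, {"x": 0.246, "y": 0.597, "z": 0.1, "rz": 0.342, "claw": 120}], "squeeze": 20}}

```text
schema error: expected keys x, y, z, rx, ry, rz, claw
```

Emit:
{"op": "arm_command", "data": {"targets": [{"x": 0.246, "y": 0.597, "rz": 0.342}, {"x": 0.246, "y": 0.597, "rz": 0.342}, {"x": 0.246, "y": 0.597, "rz": 0.342}, {"x": 0.246, "y": 0.597, "rz": 0.342}, {"x": 0.246, "y": 0.597, "rz": 0.342}, {"x": 0.246, "y": 0.597, "rz": 0.342}, {"x": 0.246, "y": 0.597, "rz": 0.342}, {"x": 0.246, "y": 0.597, "rz": 0.342}, {"x": 0.246, "y": 0.597, "rz": 0.342}, {"x": 0.246, "y": 0.597, "rz": 0.342}]}}

```text
schema error: expected keys x, y, z, rx, ry, rz, claw
```

```bash
python3 -c "
from h import *
go(.498,.0535,.169,13.3)"
```

```text
t 0.1 pos [ 0.2515 -0.5442  0.2059] alpha -65.2 q6 -0.09 open 0.093 
 shift [ 0.493  1.195 -0.074] turn [-0.    -0.001  0.685] deg 78.5
```

Emit:
{"op": "arm_command", "data": {"targets": [{"x": 0.246, "y": 0.597, "z": 0.1, "rx": 0, "ry": 0, "rz": 0.342, "claw": 120}, {"x": 0.246, "y": 0.597, "z": 0.1, "rx": 0, "ry": 0, "rz": 0.342, "claw": 120}, {"x": 0.246, "y": 0.597, "z": 0.1, "rx": 0, "ry": 0, "rz": 0.342, "claw": 120}, {"x": 0.246, "y": 0.597, "z": 0.1, "rx": 0, "ry": 0, "rz": 0.342, "claw": 120}, {"x": 0.246, "y": 0.597, "z": 0.1, "rx": 0, "ry": 0, "rz": 0.342, "claw": 120}, {"x": 0.246, "y": 0.597, "z": 0.1, "rx": 0, "ry": 0, "rz": 0.342, "claw": 120}, {"x": 0.246, "y": 0.597, "z": 0.1, "rx": 0, "ry": 0, "rz": 0.342, "claw": 120}, {"x": 0.246, "y": 0.597, "z": 0.1, "rx": 0, "ry": 0, "rz": 0.342, "claw": 120}, {"x": 0.246, "y": 0.597, "z": 0.1, "rx": 0, "ry": 0, "rz": 0.342, "claw": 120}, {"x": 0.246, "y": 0.597, "z": 0.1, "rx": 0, "ry": 0, "rz": 0.342, "claw": 120}], "squeeze": 20}}

```text
t: 0.93
tool_pos: [0.3754, -0.2448, 0.2571]
orientation: [2.66, 1.669, 0.0]
force: [0.3, -0.3, -0.1]
opening: 0.049
gripper_force: 0.0
```

Emit:
{"op": "arm_command", "data": {"targets": [{"x": 0.246, "y": 0.597, "z": 0, "rx": 0, "ry": 0, "rz": 0.342, "claw": 120}, {"x": 0.246, "y": 0.597, "z": 0, "rx": 0, "ry": 0, "rz": 0.342, "claw": 120}, {"x": 0.246, "y": 0.597, "z": 0, "rx": 0, "ry": 0, "rz": 0.342, "claw": 120}, {"x": 0.246, "y": 0.597, "z": 0, "rx": 0, "ry": 0, "rz": 0.342, "claw": 120}, {"x": 0.246, "y": 0.597, "z": 0, "rx": 0, "ry": 0, "rz": 0.342, "claw": 120}, {"x": 0.246, "y": 0.597, "z": 0, "rx": 0, "ry": 0, "rz": 0.342, "claw": 120}, {"x": 0.246, "y": 0.597, "z": 0, "rx": 0, "ry": 0, "rz": 0.342, "claw": 120}, {"x": 0.246, "y": 0.597, "z": 0, "rx": 0, "ry": 0, "rz": 0.342, "claw": 120}, {"x": 0.246, "y": 0.597, "z": 0, "rx": 0, "ry": 0, "rz": 0.342, "claw": 120}, {"x": 0.246, "y": 0.597, "z": 0, "rx": 0, "ry": 0, "rz": 0.342, "claw": 120}]}}

```text
t: 1.77
tool_pos: [0.4978, 0.0524, 0.2557]
orientation: [-1.949, -2.462, 0.003]
force: [-0.4, -0.9, -0.4]
opening: 0.049
gripper_force: 0.0
```

```bash
python3 -c "
from h import *
go(.498,.0535,.169,13.3)"
```

```text
t 1.77 pos [0.4978 0.0524 0.2557] alpha 13.3 q6 -0.23 open 0.049 
 shift [ 0.     0.002 -0.173] turn [ 0.    -0.001  0.   ] deg 0.1
```

Emit:
{"op": "arm_command", "data": {"targets": [{"x": 0, "y": 0.002, "z": -0.08, "rx": 0, "ry": 0, "rz": 0, "claw": 120}, {"x": 0, "y": 0.002, "z": -0.14, "rx": 0, "ry": 0, "rz": 0, "claw": 120}, {"x": 0, "y": 0.002, "z": -0.173, "rx": 0, "ry": 0, "rz": 0, "claw": 120}, {"x": 0, "y": 0.002, "z": -0.173, "rx": 0, "ry": 0, "rz": 0, "claw": 120}, {"x": 0, "y": 0.002, "z": -0.173, "rx": 0, "ry": 0, "rz": 0, "claw": 255}, {"x": 0, "y": 0.002, "z": -0.173, "rx": 0, "ry": 0, "rz": 0, "claw": 255}, {"x": 0, "y": 0.002, "z": -0.173, "rx": 0, "ry": 0, "rz": 0, "claw": 255}, {"x": 0, "y": 0.002, "z": -0.173, "rx": 0, "ry": 0, "rz": 0, "claw": 255}, {"x": 0, "y": 0.002, "z": -0.173, "rx": 0, "ry": 0, "rz": 0, "claw": 255}, {"x": 0, "y": 0.002, "z": -0.173, "rx": 0, "ry": 0, "rz": 0, "claw": 255}], "squeeze": 30}}

```text
t: 2.6
tool_pos: [0.4982, 0.0533, 0.1712]
orientation: [1.951, 2.461, 0.001]
force: [0.1, -0.8, -0.3]
opening: 0.0138
gripper_force: 0.0
```

```bash
python3 -c "
from h import *
go(.42,-.075,.234,13.3)"
```

```text
t 2.6 pos [0.4982 0.0533 0.1712] alpha 13.2 q6 -0.23 open 0.0138 
 shift [-0.156 -0.257  0.126] turn [0.    0.001 0.001] deg 0.1
```

```bash
python3 -c "
from h import *
im,de=shot('scene');cv2.imwrite('pics/c3.png',cv2.resize(im[130:250,200:360,::-1],None,fx=4.5,fy=4.5,interpolation=cv2.INTER_CUBIC))
s=robot.read_state();print(s['opening'],s['gripper_force'],s['tool_pos'])"
```

```text
0.009851848756362188 0.0 [0.49798425 0.05334433 0.17094318]
```

View pics/c3.png

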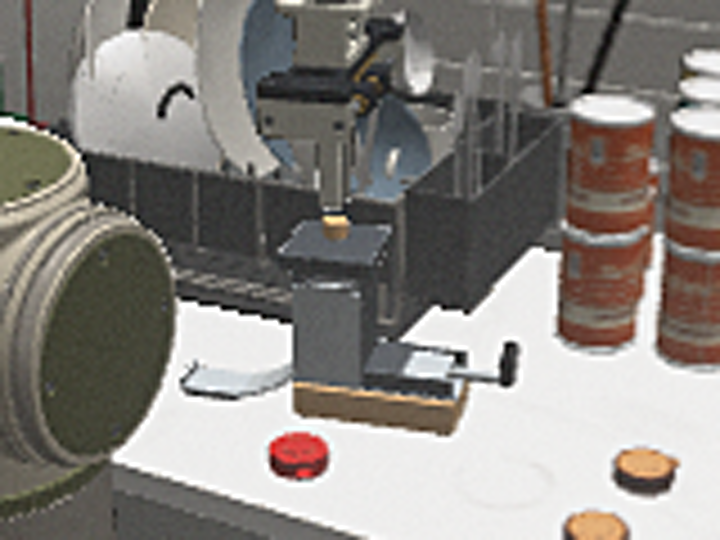

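```bash
python3 -c "
from h import *
c=np.array([.498,.0535])
for n in('scene','top'):
  im,de=shot(n);P=cloud(n,de);m=(de>0)&(np.linalg.norm(P[...,:2]-c,axis=-1)<.03)
  for v in range(384):
    q=P[v][m[v]]
    if len(q): print(n,v,len(q),q.mean(0).round(3),im[v][m[v]].mean(0).astype(int))
print('proj tip',proj('scene',[[.498,.0535,.157],[.498,.0535,.171],[.498,.0535,.185]]))
" | grep -v 'top' | sed -n 1,60p
```

```text
scene 123 4 [0.476 0.054 0.376] [75 75 73]
scene 124 5 [0.473 0.054 0.373] [93 94 95]
scene 125 10 [0.48  0.043 0.369] [103 104 104]
scene 126 4 [0.473 0.049 0.367] [79 79 80]
scene 127 2 [0.469 0.053 0.364] [37 34 33]
scene 135 3 [0.501 0.033 0.331] [158 156 146]
scene 136 3 [0.5   0.033 0.328] [137 136 124]
scene 137 2 [0.505 0.034 0.323] [120 117 110]
scene 138 4 [0.505 0.034 0.319] [145 142 136]
scene 139 4 [0.503 0.033 0.316] [160 159 149]
scene 140 4 [0.499 0.031 0.314] [159 156 147]
scene 141 3 [0.503 0.031 0.309] [97 97 91]
scene 142 3 [0.5   0.029 0.307] [72 72 69]
scene 143 3 [0.5   0.029 0.303] [52 51 48]
scene 144 3 [0.504 0.031 0.298] [66 58 42]
scene 145 2 [0.512 0.033 0.292] [89 77 50]
scene 146 4 [0.505 0.03  0.291] [64 57 49]
scene 147 4 [0.505 0.03  0.287] [92 80 55]
scene 148 1 [0.488 0.027 0.289] [89 78 56]
scene 162 8 [0.485 0.047 0.236] [99 99 92]
scene 163 8 [0.485 0.047 0.232] [96 94 86]
scene 164 8 [0.483 0.046 0.229] [97 95 89]
scene 165 8 [0.483 0.046 0.226] [98 96 89]
scene 166 8 [0.483 0.046 0.222] [95 94 87]
scene 167 8 [0.484 0.046 0.218] [104 102  95]

[... 863 characters left out ...]
61 60 61]
scene 192 6 [0.511 0.066 0.105] [85 87 86]
scene 193 3 [0.508 0.053 0.105] [156 161 163]
scene 194 8 [0.478 0.047 0.115] [84 85 85]
scene 195 7 [0.472 0.05  0.113] [91 93 93]
scene 196 5 [0.473 0.044 0.109] [93 94 94]
scene 197 4 [0.472 0.048 0.105] [93 94 94]
scene 198 6 [0.472 0.047 0.101] [93 94 94]
scene 199 5 [0.473 0.047 0.097] [94 96 96]
scene 200 4 [0.471 0.05  0.093] [91 93 93]
scene 201 6 [0.472 0.045 0.089] [93 96 95]
scene 202 6 [0.472 0.049 0.084] [93 95 95]
scene 203 6 [0.473 0.046 0.08 ] [93 95 94]
scene 204 5 [0.471 0.047 0.077] [96 97 97]
scene 205 4 [0.477 0.044 0.071] [86 87 88]
scene 206 6 [0.472 0.045 0.069] [95 97 96]
scene 207 5 [0.471 0.049 0.064] [94 96 96]
```

The scene crop shows the closed fingers ending just above the wooden knob (335,215), so this grasp missed in height. I'll open them and measure where the fingertips are.

Emit:
{"op": "arm_command", "data": {"targets": [{"x": 0, "y": 0, "z": 0, "rx": 0, "ry": 0, "rz": 0, "claw": 120}, {"x": 0, "y": 0, "z": 0, "rx": 0, "ry": 0, "rz": 0, "claw": 120}, {"x": 0, "y": 0, "z": 0, "rx": 0, "ry": 0, "rz": 0, "claw": 120}, {"x": 0, "y": 0, "z": 0, "rx": 0, "ry": 0, "rz": 0, "claw": 120}, {"x": 0, "y": 0, "z": 0, "rx": 0, "ry": 0, "rz": 0, "claw": 120}, {"x": 0, "y": 0, "z": 0, "rx": 0, "ry": 0, "rz": 0, "claw": 120}]}}

```text
t: 3.25
tool_pos: [0.4976, 0.0533, 0.1703]
orientation: [-1.952, -2.462, 0.0]
force: [0.6, 0.0, -0.3]
opening: 0.0378
gripper_force: 0.0
```

```bash
python3 -c "
from h import *
c=np.array([.498,.0535])
s=robot.read_state();print(s['opening'],s['tool_pos'])
n='scene'
im,de=shot(n);P=cloud(n,de);d=disp(P);m=(de>0)&(abs(d[...,1])<.03)&(abs(d[...,0])<.06)&(P[...,2]>.14)&(P[...,2]<.26)
for v in range(155,186):
    q=d[v][m[v]];z=P[v][m[v]][:,2]
    print(v,' '.join('%d/%d'%(a*1000,b*1000) for a,b in zip(q[:,0],z)))
"
```

```text
0.03781947711703253 [0.49764293 0.05334567 0.17029942]
155 
156 
157 21/242
158 18/239
159 21/234
160 22/230
161 23/226
162 -34/242 -38/244 -36/243 -36/244 -32/242 19/223 20/223 19/223 23/222
163 -32/237 -35/239 -38/240 -33/239 -35/240 -30/238 19/219 18/220 20/219 27/217
164 -37/235 -36/236 -40/237 -32/235 -36/236 -28/233 16/216 14/218 21/215 18/217
165 -35/231 -37/232 -37/233 -36/232 -34/232 -35/233 17/212 18/212 16/213 21/212
166 -33/226 -35/228 -33/227 -38/229 -35/229 -31/227 22/206 18/208 20/208 22/207
167 -37/224 -35/224 -38/225 -37/225 -37/226 -37/226 21/203 23/202 17/205 24/203
168 -34/220 -33/219 -35/220 -33/220 -32/220 -33/221 17/200 19/200 16/201 20/200
169 -34/216 -32/215 -33/216 -33/216 -37/218 -30/216 19/196 20/196 23/195
170 -36/213 -37/213 -33/212 -30/211 -35/214 -31/212 20/192 19/192 19/193 22/192
171 -35/208 -36/210 -32/208 -35/209 -33/209 -38/212 14/190 22/187 14/191 22/188
172 -29/202 -39/207 -33/205 -34/205 -37/207 -33/206 17/185 14/187 17/185 22/184
173 -33/200 -34/201 -36/202 -35/202 -31/201 -32/202 18/181 19/180 21/180 25/179
174 -33/197 -33/197 -33/197 -34/198
[... 291 characters left out ...]
8/164 -8/165 -6/164 1/161 33/147 31/148 35/147 32/149 31/150 33/149
181 9/149 11/149 9/150 13/149 15/148 -9/160 -9/160 -9/161 -9/161 -5/160 1/157 20/149 21/149 23/148 21/150 24/149 21/151
182 -3/151 0/150 1/150 -2/152 5/149 7/148 -8/156 -12/158 -9/157 -11/158 -5/156 7/150 8/150 11/150 13/149 13/150 15/149
183 -6/149 -7/149 -6/149 -4/149 -1/148 -4/149 0/148 -8/152 -6/151 -4/151 1/149 2/149 3/149 2/150 5/148 0/152 7/148
184 -20/150 -13/147 -14/148 -17/150 -16/150 -17/151 -11/149 -10/148 -11/149 -3/146 -9/149 -5/148 -5/148 -5/149 -3/148 -7/151 -7/151
185 -27/149 -26/149 -23/148 -20/147 -26/150 -21/149 -25/151 -22/150 -20/149 -17/148 -18/149 -21/151 -16/149 -19/151 -12/148 -14/149 -9/147 -10/148
```

Emit:
{"op": "arm_command", "data": {"targets": [{"x": 0, "y": 0, "z": -0.02, "rx": 0, "ry": 0, "rz": 0, "claw": 120}, {"x": 0, "y": 0, "z": -0.035, "rx": 0, "ry": 0, "rz": 0, "claw": 120}, {"x": 0, "y": 0, "z": -0.046, "rx": 0, "ry": 0, "rz": 0, "claw": 120}, {"x": 0, "y": 0, "z": -0.046, "rx": 0, "ry": 0, "rz": 0, "claw": 120}, {"x": 0, "y": 0, "z": -0.046, "rx": 0, "ry": 0, "rz": 0, "claw": 120}]}}

```text
t: 3.72
tool_pos: [0.497, 0.0533, 0.1464]
orientation: [-1.951, -2.461, 0.002]
force: [0.5, 0.5, -0.6]
opening: 0.0491
gripper_force: 0.0
```

```bash
python3 -c "
from h import *
n='scene'
im,de=shot(n,'s2.png');P=cloud(n,de);d=disp(P);m=(de>0)&(abs(d[...,1])<.03)&(abs(d[...,0])<.06)&(P[...,2]>.14)&(P[...,2]<.2)
for v in range(174,186):
    q=d[v][m[v]];z=P[v][m[v]][:,2]
    print(v,' '.join('%d/%d'%(a*1000,b*1000) for a,b in zip(q[:,0],z)))
print(robot.read_state()['tool_pos'],robot.read_state()['force'])
"
```

```text
174 -35/199 25/174 24/174 23/175 26/174 31/172
175 -43/197 -42/197 -39/196 -41/197 -40/197 -35/195 22/171 25/170 22/172 23/172 37/166
176 -41/192 -38/191 -40/192 -42/194 -41/194 -31/190 25/166 23/167 23/167 21/169
177 -40/188 -38/188 -40/189 -42/190 -37/188 -29/185 26/161 24/162 23/163 25/163
178 -38/183 -41/185 -42/186 -40/185 -38/185 -32/182 0/169 1/168 20/160 24/159
179 -39/180 -39/180 -40/181 -43/183 -39/181 -34/180 -5/167 0/166 2/165
180 20/149 -40/176 -40/177 -36/176 -40/178 -40/178 -35/176 -8/165 -5/164 2/160 24/151 28/150 33/148 32/149 33/149 34/149 35/149
181 5/151 10/150 -39/173 -38/172 -39/173 -40/174 -44/176 -33/171 -3/159 -4/160 0/158 15/151 21/149 18/151 19/151 20/151 27/148
182 0/150 0/150 3/149 -35/167 -36/168 -43/171 -39/170 -45/173 -35/168 -5/155 -7/157 13/148 10/149 10/150 9/151 13/149 16/149
183 -9/150 -1/147 -7/150 -37/163 -39/165 -38/165 -42/167 -42/168 -27/161 -6/152 -2/151 0/149 1/150 5/148 4/149 5/149 6/149
184 -23/152 -17/150 -16/149 -13/148 -15/150 -28/156 -30/157 -36/161 -38/162 -32/160 -10/150 -7/149 -4/148 -2/147 -1/147 0/147 -6/150
185 -25/148 -29/150 -26/150 -28/151 -22/149 -23/149 -22/149 -20/149 -23/151 -16/148 -15/148 -18/150 -19/150 -13/148 -15/149 -11/148 -12/149
[0.49742318 0.05332004 0.14698338] [-0.33354957 -0.15240882 -0.7885478 ]
```

Emit:
{"op": "arm_command", "data": {"targets": [{"x": 0, "y": 0, "z": 0, "rx": 0, "ry": 0, "rz": 0, "claw": 255}, {"x": 0, "y": 0, "z": 0, "rx": 0, "ry": 0, "rz": 0, "claw": 255}, {"x": 0, "y": 0, "z": 0, "rx": 0, "ry": 0, "rz": 0, "claw": 255}, {"x": 0, "y": 0, "z": 0, "rx": 0, "ry": 0, "rz": 0, "claw": 255}, {"x": 0, "y": 0, "z": 0, "rx": 0, "ry": 0, "rz": 0, "claw": 255}, {"x": 0, "y": 0, "z": 0, "rx": 0, "ry": 0, "rz": 0, "claw": 255}, {"x": 0, "y": 0, "z": 0, "rx": 0, "ry": 0, "rz": 0, "claw": 255}, {"x": 0, "y": 0, "z": 0.03, "rx": 0, "ry": 0, "rz": 0, "claw": 255}, {"x": 0, "y": 0, "z": 0.06, "rx": 0, "ry": 0, "rz": 0, "claw": 255}, {"x": 0, "y": 0, "z": 0.08, "rx": 0, "ry": 0, "rz": 0, "claw": 255}], "squeeze": 30}}

```text
t: 4.6
tool_pos: [0.4977, 0.0533, 0.1882]
orientation: [1.952, 2.462, 0.0]
force: [0.8, -0.2, -0.8]
opening: 0.0212
gripper_force: 30.0
```

```bash
python3 -c "
from h import *
go(.42,-.075,.197,13.3)"
```

```text
t 4.6 pos [0.4977 0.0533 0.1882] alpha 13.2 q6 -0.23 open 0.0212 
 shift [-0.155 -0.257  0.018] turn [0.    0.    0.001] deg 0.1
```

Emit:
{"op": "arm_command", "data": {"targets": [{"x": 0, "y": 0, "z": 0.03, "rx": 0, "ry": 0, "rz": 0, "claw": 255}, {"x": -0.155, "y": -0.257, "z": 0.03, "rx": 0, "ry": 0, "rz": 0, "claw": 255}, {"x": -0.155, "y": -0.257, "z": 0.03, "rx": 0, "ry": 0, "rz": 0, "claw": 255}, {"x": -0.155, "y": -0.257, "z": 0.03, "rx": 0, "ry": 0, "rz": 0, "claw": 255}, {"x": -0.155, "y": -0.257, "z": 0.03, "rx": 0, "ry": 0, "rz": 0, "claw": 255}, {"x": -0.155, "y": -0.257, "z": -0.05, "rx": 0, "ry": 0, "rz": 0, "claw": 255}, {"x": -0.155, "y": -0.257, "z": -0.13, "rx": 0, "ry": 0, "rz": 0, "claw": 255}, {"x": -0.155, "y": -0.257, "z": -0.2, "rx": 0, "ry": 0, "rz": 0, "claw": 255}, {"x": -0.155, "y": -0.257, "z": -0.27, "rx": 0, "ry": 0, "rz": 0, "claw": 255}, {"x": -0.155, "y": -0.257, "z": -0.31, "rx": 0, "ry": 0, "rz": 0, "claw": 255}]}}

```text
t: 5.43
tool_pos: [0.4174, -0.0745, 0.0283]
orientation: [-1.95, -2.458, 0.003]
force: [-0.5, 1.4, -1.4]
opening: 0.021
gripper_force: 30.0
```

```bash
python3 -c "
from h import *
go(.42,-.075,.012,13.3)
im,de=shot('top');P=cloud('top',de);np.savez('top1.npz',im=im,de=de)
m=(de>0)&(P[...,2]>.03)&(P[...,2]<.3);d=disp(P);
for r in ((-.02,.02,-.06,.06),):
  pass
k=m&(abs(d[...,0])<.05)&(abs(d[...,1])<.05)
for a,b in((.112,.13),(.135,.155),(.03,.11)):
  q=d[k&(P[...,2]>a)&(P[...,2]<b)];print(a,len(q),q.min(0),q.max(0),cv2.minAreaRect((P[k&(P[...,2]>a)&(P[...,2]<b)][:,:2]*1000).astype(np.float32)))
print(robot.read_state()['force'],robot.read_state()['gripper_force'])
"
```

```text
t 5.43 pos [ 0.4174 -0.0745  0.0283] alpha 13.2 q6 -0.53 open 0.021 
 shift [ 0.005 -0.001 -0.033] turn [-0.001 -0.002  0.001] deg 0.3
0.112 82 [-0.03196974 -0.02774161] [0.03305105 0.02859888] ((498.2945861816406, 54.151092529296875), (64.90786743164062, 55.76220703125), 14.122541427612305)
0.135 83 [-0.03206431 -0.03319798] [0.03113063 0.03197605] ((497.6788330078125, 52.813560485839844), (62.8215446472168, 65.46366119384766), 13.669466018676758)
0.03 517 [-0.03259101 -0.04992252] [0.02936908 0.04260012] ((496.9292297363281, 49.2227897644043), (61.6312141418457, 92.80431365966797), 14.063061714172363)
[-2.58766202  0.43897885 -5.07909453] 29.999536871910095
```

Emit:
{"op": "arm_command", "data": {"targets": [{"x": 0, "y": 0, "z": -0.02, "rx": 0, "ry": 0, "rz": 0, "claw": 255}, {"x": 0, "y": 0, "z": -0.028, "rx": 0, "ry": 0, "rz": 0, "claw": 255}, {"x": 0, "y": 0, "z": -0.031, "rx": 0, "ry": 0, "rz": 0, "claw": 255}, {"x": 0, "y": 0, "z": -0.031, "rx": 0, "ry": 0, "rz": 0, "claw": 120}, {"x": 0, "y": 0, "z": -0.031, "rx": 0, "ry": 0, "rz": 0, "claw": 120}, {"x": 0, "y": 0, "z": -0.031, "rx": 0, "ry": 0, "rz": 0, "claw": 120}, {"x": 0, "y": 0, "z": 0.05, "rx": 0, "ry": 0, "rz": 0, "claw": 80}, {"x": 0, "y": 0, "z": 0.12, "rx": 0, "ry": 0, "rz": 0, "claw": 80}, {"x": 0, "y": 0, "z": 0.18, "rx": 0, "ry": 0, "rz": 0, "claw": 80}, {"x": 0, "y": 0, "z": 0.18, "rx": 0, "ry": 0, "rz": 0, "claw": 80}]}}

```text
t: 6.32
tool_pos: [0.4248, -0.0765, 0.1303]
orientation: [1.945, 2.453, 0.007]
force: [1.1, -0.6, 1.3]
opening: 0.0616
gripper_force: 0.0
```

```bash
python3 -c "
from h import *
im,de=shot('top','t2.png')
for p in pods(im):print(p)
im,de=shot('scene','s3.png')
go(.4001,-.2125,.10,-91.9)
"
```

```text
(array([378.8, 214.5]), np.int32(5222), array([ 0.4017, -0.3153,  0.016 ]), np.float64(124.4), np.int32(320))
(array([344. , 214.8]), np.int32(2129), array([ 0.4028, -0.203 ,  0.016 ]), np.float64(-171.4), np.int32(260))
t 6.42 pos [ 0.422  -0.0757  0.1247] alpha 13.2 q6 -0.53 open 0.0634 
 shift [-0.044 -0.274 -0.049] turn [ 0.003  0.001 -0.917] deg 105.1
```

View pics/t2.png

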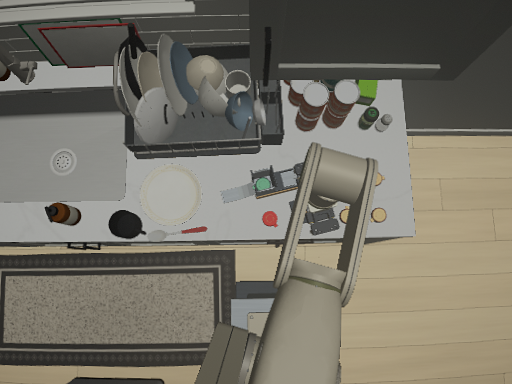

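Emit:
{"op": "arm_command", "data": {"targets": [{"x": -0.044, "y": -0.274, "z": -0.049, "rx": 0.003, "ry": 0.001, "rz": -0.917, "claw": 80}, {"x": -0.044, "y": -0.274, "z": -0.049, "rx": 0.003, "ry": 0.001, "rz": -0.917, "claw": 80}, {"x": -0.044, "y": -0.274, "z": -0.049, "rx": 0.003, "ry": 0.001, "rz": -0.917, "claw": 80}, {"x": -0.044, "y": -0.274, "z": -0.049, "rx": 0.003, "ry": 0.001, "rz": -0.917, "claw": 80}, {"x": -0.044, "y": -0.274, "z": -0.049, "rx": 0.003, "ry": 0.001, "rz": -0.917, "claw": 80}, {"x": -0.044, "y": -0.274, "z": -0.049, "rx": 0.003, "ry": 0.001, "rz": -0.917, "claw": 80}, {"x": -0.044, "y": -0.274, "z": -0.049, "rx": 0.003, "ry": 0.001, "rz": -0.917, "claw": 80}, {"x": -0.044, "y": -0.274, "z": -0.049, "rx": 0.003, "ry": 0.001, "rz": -0.917, "claw": 80}, {"x": -0.044, "y": -0.274, "z": -0.049, "rx": 0.003, "ry": 0.001, "rz": -0.917, "claw": 80}, {"x": -0.044, "y": -0.274, "z": -0.049, "rx": 0.003, "ry": 0.001, "rz": -0.917, "claw": 80}]}}

```text
t: 7.25
tool_pos: [0.3972, -0.2116, 0.0962]
orientation: [-3.021, -0.843, -0.001]
force: [0.4, -0.6, 0.6]
opening: 0.0639
gripper_force: 0.0
```

Emit:
{"op": "arm_command", "data": {"targets": [{"x": 0, "y": 0, "z": 0, "rx": 0, "ry": 0, "rz": -0.29, "claw": 80}, {"x": 0, "y": 0, "z": 0, "rx": 0, "ry": 0, "rz": -0.29, "claw": 80}, {"x": 0, "y": 0, "z": 0, "rx": 0, "ry": 0, "rz": -0.29, "claw": 80}, {"x": 0, "y": 0, "z": 0, "rx": 0, "ry": 0, "rz": -0.29, "claw": 80}, {"x": 0, "y": 0, "z": 0, "rx": 0, "ry": 0, "rz": -0.29, "claw": 80}, {"x": 0, "y": 0, "z": 0, "rx": 0, "ry": 0, "rz": -0.29, "claw": 80}]}}

```text
t: 7.75
tool_pos: [0.3972, -0.2115, 0.0963]
orientation: [-3.137, 0.052, -0.002]
force: [-1.2, 0.3, 0.6]
opening: 0.064
gripper_force: 0.0
```

```bash
cat >> h.py <<'E'
def tips():
    # heights of finger points seen by the scene camera, binned along the closing line
    s=robot.read_state();R=cv2.Rodrigues(np.array(s["orientation"]).reshape(3,1))[0];p=s["tool_pos"]
    im,de=robot.read_camera("scene");P=cloud("scene",de);L=(P-p)@R
    m=(de>0)&(abs(L[...,0])<.014)&(abs(L[...,1])<s["opening"]/2+.025)&(L[...,2]>-.05)&(L[...,2]<.04)
    for side in(-1,1):
        q=L[m&(side*L[...,1]>s["opening"]/2-.004)]
        if len(q):print("side",side,len(q),"max ahead",np.sort(q[:,2])[-6:].round(3),"lateral",np.percentile(q[:,1],[5,50,95]).round(3),"x",np.median(q[:,0]).round(3))
def see(n,f,c,w,k):
    im,_=robot.read_camera(n);u,v=proj(n,[c])[0].astype(int);u=max(u,w);v=max(v,w)
    cv2.imwrite("pics/"+f,cv2.resize(im[v-w:v+w,u-w:u+w,::-1],None,fx=k,fy=k,interpolation=cv2.INTER_CUBIC))
E
python3 -c "
from h import *
go(.4001,-.2125,-.008,-91.9)
tips()"
```

```text
t 7.75 pos [ 0.3972 -0.2115  0.0963] alpha -91.9 q6 1.0 open 0.064 
 shift [ 0.006 -0.002 -0.209] turn [-0.002  0.001 -0.   ] deg 0.2
side -1 76 max ahead [-0.013 -0.012 -0.011 -0.011 -0.01  -0.009] lateral [-0.046 -0.034 -0.03 ] x -0.007
side 1 54 max ahead [-0.019 -0.017 -0.016 -0.015 -0.015 -0.014] lateral [0.035 0.042 0.047] x -0.009
```

Emit:
{"op": "arm_command", "data": {"targets": [{"x": 0.006, "y": -0.002, "z": -0.08, "rx": -0.002, "ry": 0.001, "rz": 0, "claw": 80}, {"x": 0.006, "y": -0.002, "z": -0.15, "rx": -0.002, "ry": 0.001, "rz": 0, "claw": 80}, {"x": 0.006, "y": -0.002, "z": -0.19, "rx": -0.002, "ry": 0.001, "rz": 0, "claw": 80}, {"x": 0.006, "y": -0.002, "z": -0.205, "rx": -0.002, "ry": 0.001, "rz": 0, "claw": 80}, {"x": 0.006, "y": -0.002, "z": -0.205, "rx": -0.002, "ry": 0.001, "rz": 0, "claw": 80}]}}

```text
t: 8.22
tool_pos: [0.399, -0.2117, -0.0072]
orientation: [-3.14, 0.042, 0.005]
force: [0.1, -0.3, 0.2]
opening: 0.0635
gripper_force: 0.0
```

Emit:
{"op": "arm_command", "data": {"targets": [{"x": 0, "y": 0, "z": 0, "rx": 0, "ry": 0, "rz": 0, "claw": 180}, {"x": 0, "y": 0, "z": 0, "rx": 0, "ry": 0, "rz": 0, "claw": 180}, {"x": 0, "y": 0, "z": 0, "rx": 0, "ry": 0, "rz": 0, "claw": 180}, {"x": 0, "y": 0, "z": 0, "rx": 0, "ry": 0, "rz": 0, "claw": 180}, {"x": 0, "y": 0, "z": 0, "rx": 0, "ry": 0, "rz": 0, "claw": 180}], "squeeze": 25}}

```text
t: 8.63
tool_pos: [0.4026, -0.2142, -0.0028]
orientation: [3.138, -0.045, 0.006]
force: [-0.5, 0.5, 7.7]
opening: 0.0472
gripper_force: 25.0
```

```bash
python3 -c "
from h import *
s=robot.read_state();print(s['gripper_force'],s['force'])
see('scene','p1.png',[.4,-.2125,.03],40,7)
go(.4978,.0533,.21,13.6)"
```

```text
25.00667005777359 [-0.49239483  0.54864129  7.71974889]
t 8.68 pos [ 0.4026 -0.2142 -0.0028] alpha -91.7 q6 1.0 open 0.0471 
 shift [0.19  0.535 0.426] turn [-0.001  0.003  0.919] deg 105.3
```

View pics/p1.png

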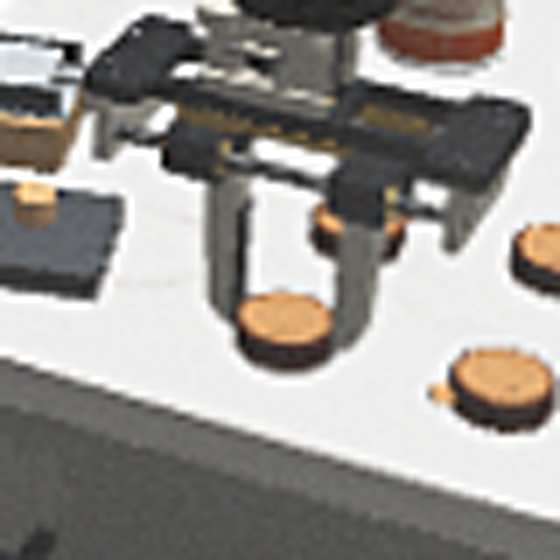

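The crop shows the pod between the fingertips at (285,330). Now lifting and carrying it over the tower.

Emit:
{"op": "arm_command", "data": {"targets": [{"x": 0, "y": 0, "z": 0.08, "rx": 0, "ry": 0, "rz": 0, "claw": 180}, {"x": 0, "y": 0, "z": 0.16, "rx": 0, "ry": 0, "rz": 0, "claw": 180}, {"x": 0, "y": 0, "z": 0.24, "rx": 0, "ry": 0, "rz": 0, "claw": 180}, {"x": 0, "y": 0, "z": 0.32, "rx": 0, "ry": 0, "rz": 0, "claw": 180}, {"x": 0.095, "y": 0.267, "z": 0.426, "rx": 0, "ry": 0, "rz": 0.4, "claw": 180}, {"x": 0.095, "y": 0.267, "z": 0.426, "rx": 0, "ry": 0, "rz": 0.4, "claw": 180}, {"x": 0.095, "y": 0.267, "z": 0.426, "rx": 0, "ry": 0, "rz": 0.4, "claw": 180}, {"x": 0.095, "y": 0.267, "z": 0.426, "rx": 0, "ry": 0, "rz": 0.4, "claw": 180}, {"x": 0.095, "y": 0.267, "z": 0.426, "rx": 0, "ry": 0, "rz": 0.4, "claw": 180}, {"x": 0.095, "y": 0.267, "z": 0.426, "rx": 0, "ry": 0, "rz": 0.4, "claw": 180}]}}

```text
t: 9.52
tool_pos: [0.4498, -0.0782, 0.21]
orientation: [2.932, 1.121, 0.006]
force: [0.3, -1.1, -0.4]
opening: 0.0472
gripper_force: 25.0
```

Emit:
{"op": "arm_command", "data": {"targets": [{"x": 0.095, "y": 0.268, "z": 0, "rx": 0, "ry": 0, "rz": 0.519, "claw": 180}, {"x": 0.095, "y": 0.268, "z": 0, "rx": 0, "ry": 0, "rz": 0.519, "claw": 180}, {"x": 0.095, "y": 0.268, "z": 0, "rx": 0, "ry": 0, "rz": 0.519, "claw": 180}, {"x": 0.095, "y": 0.268, "z": 0, "rx": 0, "ry": 0, "rz": 0.519, "claw": 180}, {"x": 0.095, "y": 0.268, "z": 0, "rx": 0, "ry": 0, "rz": 0.519, "claw": 180}, {"x": 0.095, "y": 0.268, "z": 0, "rx": 0, "ry": 0, "rz": 0.519, "claw": 180}, {"x": 0.095, "y": 0.268, "z": 0, "rx": 0, "ry": 0, "rz": 0.519, "claw": 180}, {"x": 0.095, "y": 0.268, "z": 0, "rx": 0, "ry": 0, "rz": 0.519, "claw": 180}, {"x": 0.095, "y": 0.268, "z": 0, "rx": 0, "ry": 0, "rz": 0.519, "claw": 180}, {"x": 0.095, "y": 0.268, "z": 0, "rx": 0, "ry": 0, "rz": 0.519, "claw": 180}]}}

```text
t: 10.35
tool_pos: [0.4962, 0.0544, 0.2089]
orientation: [2.0, 2.422, 0.004]
force: [-0.5, 0.8, -1.0]
opening: 0.0468
gripper_force: 25.0
```

```bash
cat >> h.py <<'E'
def held():
    # gold top disc of a held pod in both views -> position relative to TCP by depth
    s=robot.read_state();p=s["tool_pos"];R=cv2.Rodrigues(np.array(s["orientation"]).reshape(3,1))[0]
    for n in("scene","top"):
        im,de=robot.read_camera(n);P=cloud(n,de)
        m=(de>0)&(np.linalg.norm(P-p,axis=-1)<.05)&(goldmask(im)>0)
        if m.sum()<5:print(n,"no gold");continue
        q=P[m];zt=np.median(q[:,2]);vv,uu=np.nonzero(m)
        r=onplane(n,np.c_[uu,vv],zt);L=(r-p)@R
        print(n,m.sum(),"top z",zt.round(4),"mean",r.mean(0).round(4),"tool-frame min/max",L.min(0).round(4),L.max(0).round(4))
E
python3 -c "
from h import *
go(.4978,.0533,.117,13.6);held()
see('scene','p2.png',[.498,.0533,.17],40,7)"
```

```text
t 10.35 pos [0.4962 0.0544 0.2089] alpha 10.9 q6 -0.18 open 0.0468 
 shift [ 0.003 -0.002 -0.184] turn [-0.001  0.001  0.024] deg 2.7
scene 26 top z 0.226 mean [0.4955 0.0476 0.226 ] tool-frame min/max [-0.0219 -0.0233 -0.0172] [ 0.0222  0.0172 -0.0171]
top no gold
```

View pics/p2.png

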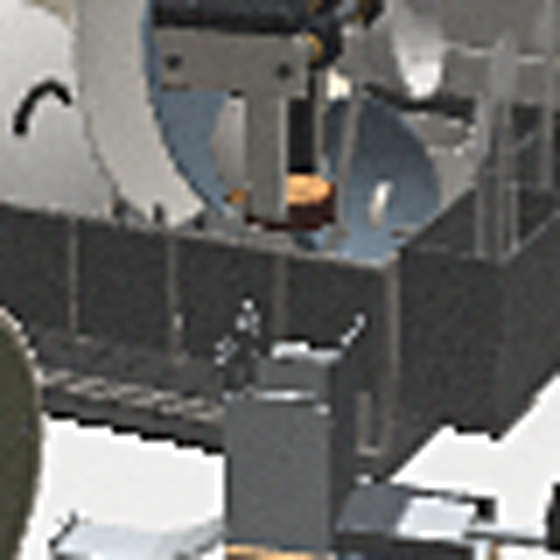

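Pod held flat at about (300,195), tab at the left (235,195) facing the outlet side. Now lowering it.

Emit:
{"op": "arm_command", "data": {"targets": [{"x": 0.003, "y": -0.002, "z": 0, "rx": -0.001, "ry": 0.001, "rz": 0.024, "claw": 180}, {"x": 0.003, "y": -0.002, "z": -0.06, "rx": -0.001, "ry": 0.001, "rz": 0.024, "claw": 180}, {"x": 0.003, "y": -0.002, "z": -0.1, "rx": -0.001, "ry": 0.001, "rz": 0.024, "claw": 180}, {"x": 0.003, "y": -0.002, "z": -0.1, "rx": -0.001, "ry": 0.001, "rz": 0.024, "claw": 180}, {"x": 0.003, "y": -0.002, "z": -0.1, "rx": -0.001, "ry": 0.001, "rz": 0.024, "claw": 180}, {"x": 0.003, "y": -0.002, "z": -0.1, "rx": -0.001, "ry": 0.001, "rz": 0.024, "claw": 180}]}}

```text
t: 11.0
tool_pos: [0.4982, 0.0533, 0.1597]
orientation: [1.945, 2.466, -0.0]
force: [0.2, 0.5, 0.2]
opening: 0.0471
gripper_force: 25.0
```

```bash
python3 -c "
from h import *
go(.4978,.0533,.124,13.6);held()"
```

```text
t 11.0 pos [0.4982 0.0533 0.1597] alpha 13.5 q6 -0.23 open 0.0471 
 shift [-0.001 -0.    -0.071] turn [0.    0.    0.001] deg 0.1
scene 26 top z 0.1767 mean [0.5004 0.0438 0.1767] tool-frame min/max [-0.024  -0.0172 -0.0171] [ 0.0213  0.0201 -0.017 ]
top 8 top z 0.1731 mean [0.4935 0.0819 0.1731] tool-frame min/max [ 0.0266 -0.0029 -0.0135] [ 0.0313  0.0068 -0.0135]
```

Emit:
{"op": "arm_command", "data": {"targets": [{"x": -0.001, "y": 0, "z": -0.03, "rx": 0, "ry": 0, "rz": 0.02, "claw": 180}, {"x": -0.001, "y": 0, "z": -0.05, "rx": 0, "ry": 0, "rz": 0.02, "claw": 180}, {"x": -0.001, "y": 0, "z": -0.065, "rx": 0, "ry": 0, "rz": 0.02, "claw": 180}, {"x": -0.001, "y": 0, "z": -0.071, "rx": 0, "ry": 0, "rz": 0.02, "claw": 180}, {"x": -0.001, "y": 0, "z": -0.071, "rx": 0, "ry": 0, "rz": 0.02, "claw": 180}, {"x": -0.001, "y": 0, "z": -0.071, "rx": 0, "ry": 0, "rz": 0.02, "claw": 180}]}}

```text
t: 11.6
tool_pos: [0.4972, 0.0533, 0.123]
orientation: [-1.895, -2.505, 0.002]
force: [-0.4, -0.6, 0.5]
opening: 0.0472
gripper_force: 25.0
```

```bash
python3 -c "
from h import *
go(.4978,.0533,.124,13.6);held();print(robot.read_state()['force'])"
```

```text
t 11.6 pos [0.4972 0.0533 0.123 ] alpha 15.8 q6 -0.27 open 0.0472 
 shift [ 0.001 -0.     0.002] turn [ 0.    -0.    -0.019] deg 2.2
scene 26 top z 0.1404 mean [0.4977 0.0438 0.1404] tool-frame min/max [-0.0237 -0.0228 -0.0175] [ 0.0205  0.0149 -0.0174]
top 7 top z 0.1354 mean [0.4905 0.0807 0.1354] tool-frame min/max [ 0.0255 -0.0037 -0.0124] [ 0.0302  0.0056 -0.0124]
[ 0.18845692  0.95107598 -0.00652546]
```

Emit:
{"op": "arm_command", "data": {"targets": [{"x": 0, "y": 0, "z": 0, "rx": 0, "ry": 0, "rz": 0, "claw": 80}, {"x": 0, "y": 0, "z": 0, "rx": 0, "ry": 0, "rz": 0, "claw": 80}, {"x": 0, "y": 0, "z": 0, "rx": 0, "ry": 0, "rz": 0, "claw": 80}, {"x": 0, "y": 0, "z": 0, "rx": 0, "ry": 0, "rz": 0, "claw": 80}, {"x": 0, "y": 0, "z": 0.06, "rx": 0, "ry": 0, "rz": 0, "claw": 80}, {"x": 0, "y": 0, "z": 0.14, "rx": 0, "ry": 0, "rz": 0, "claw": 80}, {"x": 0, "y": 0, "z": 0.18, "rx": 0, "ry": 0, "rz": 0, "claw": 80}]}}

```text
t: 12.28
tool_pos: [0.4982, 0.0533, 0.2168]
orientation: [1.893, 2.504, 0.002]
force: [0.4, 0.1, 0.1]
opening: 0.0638
gripper_force: 0.0
```

```bash
python3 -c "
from h import *
im,de=shot('top')
for p in pods(im):print(p)
see('scene','p3.png',[.498,.0533,.12],40,7)
go(.5021,-.2142,.1,-122.6)"
```

```text
(array([374.9, 178. ]), np.int32(4873), array([ 0.5204, -0.3108,  0.016 ]), np.float64(-84.9), np.int32(189))
(array([345.8, 184. ]), np.int32(5105), array([ 0.5022, -0.2142,  0.016 ]), np.float64(-32.8), np.int32(181))
(array([378.8, 214.5]), np.int32(5148), array([ 0.4018, -0.3153,  0.016 ]), np.float64(124.8), np.int32(303))
t 12.38 pos [0.5    0.0534 0.2182] alpha 15.8 q6 -0.27 open 0.0641 
 shift [ 0.004 -0.535 -0.236] turn [ 5.000e-03  1.000e-03 -1.208e+00] deg 138.4
```

View pics/p3.png

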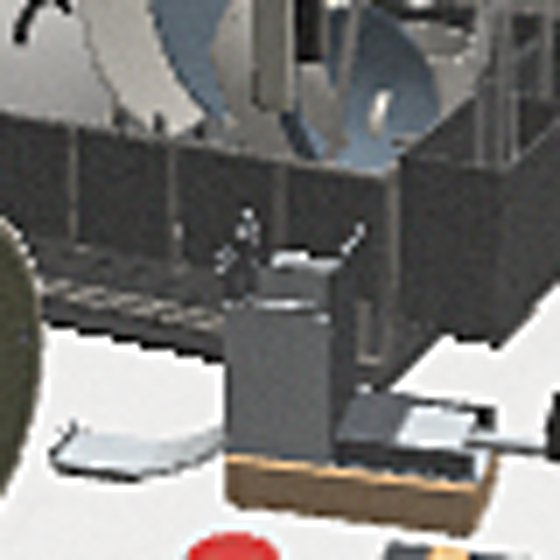

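Emit:
{"op": "arm_command", "data": {"targets": [{"x": 0, "y": -0.27, "z": 0, "rx": 0, "ry": 0, "rz": -0.604, "claw": 80}, {"x": 0, "y": -0.27, "z": 0, "rx": 0, "ry": 0, "rz": -0.604, "claw": 80}, {"x": 0, "y": -0.27, "z": 0, "rx": 0, "ry": 0, "rz": -0.604, "claw": 80}, {"x": 0, "y": -0.27, "z": 0, "rx": 0, "ry": 0, "rz": -0.604, "claw": 80}, {"x": 0, "y": -0.27, "z": 0, "rx": 0, "ry": 0, "rz": -0.604, "claw": 80}, {"x": 0, "y": -0.27, "z": 0, "rx": 0, "ry": 0, "rz": -0.604, "claw": 80}, {"x": 0, "y": -0.27, "z": 0, "rx": 0, "ry": 0, "rz": -0.604, "claw": 80}, {"x": 0, "y": -0.27, "z": 0, "rx": 0, "ry": 0, "rz": -0.604, "claw": 80}, {"x": 0, "y": -0.27, "z": 0, "rx": 0, "ry": 0, "rz": -0.604, "claw": 80}, {"x": 0, "y": -0.27, "z": 0, "rx": 0, "ry": 0, "rz": -0.604, "claw": 80}]}}

```text
t: 13.22
tool_pos: [0.4967, -0.0816, 0.2117]
orientation: [-2.985, -0.975, 0.003]
force: [-0.3, -0.4, 1.0]
opening: 0.0639
gripper_force: 0.0
```

Emit:
{"op": "arm_command", "data": {"targets": [{"x": 0.004, "y": -0.265, "z": -0.25, "rx": 0, "ry": 0, "rz": -0.604, "claw": 80}, {"x": 0.004, "y": -0.265, "z": -0.25, "rx": 0, "ry": 0, "rz": -0.604, "claw": 80}, {"x": 0.004, "y": -0.265, "z": -0.25, "rx": 0, "ry": 0, "rz": -0.604, "claw": 80}, {"x": 0.004, "y": -0.265, "z": -0.25, "rx": 0, "ry": 0, "rz": -0.604, "claw": 80}, {"x": 0.004, "y": -0.265, "z": -0.25, "rx": 0, "ry": 0, "rz": -0.604, "claw": 80}, {"x": 0.004, "y": -0.265, "z": -0.25, "rx": 0, "ry": 0, "rz": -0.604, "claw": 80}, {"x": 0.004, "y": -0.265, "z": -0.25, "rx": 0, "ry": 0, "rz": -0.604, "claw": 80}, {"x": 0.004, "y": -0.265, "z": -0.25, "rx": 0, "ry": 0, "rz": -0.604, "claw": 80}, {"x": 0.004, "y": -0.265, "z": -0.25, "rx": 0, "ry": 0, "rz": -0.604, "claw": 80}, {"x": 0.004, "y": -0.265, "z": -0.25, "rx": 0, "ry": 0, "rz": -0.604, "claw": 80}]}}

```text
t: 14.05
tool_pos: [0.4984, -0.2139, 0.0866]
orientation: [-3.011, 0.892, 0.003]
force: [-0.2, -0.4, -0.3]
opening: 0.0636
gripper_force: 0.0
```

```bash
python3 -c "
from h import *
go(.5022,-.2142,-.004,-122.7);tips()"
```

```text
t 14.05 pos [ 0.4984 -0.2139  0.0866] alpha -123.0 q6 1.65 open 0.0636 
 shift [ 0.008 -0.001 -0.181] turn [-0.001 -0.001  0.003] deg 0.3
side -1 66 max ahead [-0.014 -0.014 -0.012 -0.012 -0.012 -0.01 ] lateral [-0.043 -0.033 -0.03 ] x -0.004
side 1 65 max ahead [-0.017 -0.016 -0.014 -0.013 -0.012 -0.012] lateral [0.034 0.045 0.049] x -0.009
```

Emit:
{"op": "arm_command", "data": {"targets": [{"x": 0.006, "y": -0.001, "z": -0.08, "rx": 0, "ry": 0, "rz": 0.003, "claw": 80}, {"x": 0.006, "y": -0.001, "z": -0.14, "rx": 0, "ry": 0, "rz": 0.003, "claw": 80}, {"x": 0.006, "y": -0.001, "z": -0.165, "rx": 0, "ry": 0, "rz": 0.003, "claw": 80}, {"x": 0.006, "y": -0.001, "z": -0.177, "rx": 0, "ry": 0, "rz": 0.003, "claw": 80}, {"x": 0.006, "y": -0.001, "z": -0.177, "rx": 0, "ry": 0, "rz": 0.003, "claw": 80}, {"x": 0.006, "y": -0.001, "z": -0.177, "rx": 0, "ry": 0, "rz": 0.003, "claw": 180}, {"x": 0.006, "y": -0.001, "z": -0.177, "rx": 0, "ry": 0, "rz": 0.003, "claw": 180}, {"x": 0.006, "y": -0.001, "z": -0.177, "rx": 0, "ry": 0, "rz": 0.003, "claw": 180}, {"x": 0.006, "y": -0.001, "z": -0.177, "rx": 0, "ry": 0, "rz": 0.003, "claw": 180}, {"x": 0.006, "y": -0.001, "z": -0.177, "rx": 0, "ry": 0, "rz": 0.003, "claw": 180}]}}

```text
t: 14.93
tool_pos: [0.5036, -0.2155, 0.0012]
orientation: [-3.018, 0.873, -0.005]
force: [-0.7, 0.4, 7.0]
opening: 0.0464
gripper_force: 25.0
```

```bash
python3 -c "
from h import *
s=robot.read_state();print(s['gripper_force'],s['force'])
go(.4978,.0533,.21,13.6)"
```

```text
25.002614557743073 [-0.71326928  0.36943693  6.95845176]
t 14.93 pos [ 0.5036 -0.2155  0.0012] alpha -122.3 q6 1.63 open 0.0464 
 shift [-0.012  0.538  0.418] turn [-2.000e-03  1.000e-03  1.186e+00] deg 135.9
```

Emit:
{"op": "arm_command", "data": {"targets": [{"x": 0, "y": 0, "z": 0.08, "rx": 0, "ry": 0, "rz": 0, "claw": 180}, {"x": 0, "y": 0, "z": 0.16, "rx": 0, "ry": 0, "rz": 0.06, "claw": 180}, {"x": 0, "y": 0, "z": 0.24, "rx": 0, "ry": 0, "rz": 0.593, "claw": 180}, {"x": 0, "y": 0.05, "z": 0.32, "rx": 0, "ry": 0, "rz": 0.593, "claw": 180}, {"x": -0.006, "y": 0.269, "z": 0.418, "rx": 0, "ry": 0, "rz": 0.593, "claw": 180}, {"x": -0.006, "y": 0.269, "z": 0.418, "rx": 0, "ry": 0, "rz": 0.593, "claw": 180}, {"x": -0.006, "y": 0.269, "z": 0.418, "rx": 0, "ry": 0, "rz": 0.593, "claw": 180}, {"x": -0.006, "y": 0.269, "z": 0.418, "rx": 0, "ry": 0, "rz": 0.593, "claw": 180}, {"x": -0.006, "y": 0.269, "z": 0.418, "rx": 0, "ry": 0, "rz": 0.593, "claw": 180}, {"x": -0.006, "y": 0.269, "z": 0.418, "rx": 0, "ry": 0, "rz": 0.593, "claw": 180}]}}

```text
t: 15.77
tool_pos: [0.4996, -0.0793, 0.2096]
orientation: [3.017, 0.876, 0.002]
force: [0.4, -0.7, -0.8]
opening: 0.0468
gripper_force: 25.0
```

Emit:
{"op": "arm_command", "data": {"targets": [{"x": -0.006, "y": 0.269, "z": 0, "rx": 0, "ry": 0, "rz": 0.593, "claw": 180}, {"x": -0.006, "y": 0.269, "z": 0, "rx": 0, "ry": 0, "rz": 0.593, "claw": 180}, {"x": -0.006, "y": 0.269, "z": 0, "rx": 0, "ry": 0, "rz": 0.593, "claw": 180}, {"x": -0.006, "y": 0.269, "z": 0, "rx": 0, "ry": 0, "rz": 0.593, "claw": 180}, {"x": -0.006, "y": 0.269, "z": 0, "rx": 0, "ry": 0, "rz": 0.593, "claw": 180}, {"x": -0.006, "y": 0.269, "z": 0, "rx": 0, "ry": 0, "rz": 0.593, "claw": 180}, {"x": -0.006, "y": 0.269, "z": 0, "rx": 0, "ry": 0, "rz": 0.593, "claw": 180}, {"x": -0.006, "y": 0.269, "z": 0, "rx": 0, "ry": 0, "rz": 0.593, "claw": 180}, {"x": -0.006, "y": 0.269, "z": 0, "rx": 0, "ry": 0, "rz": 0.593, "claw": 180}, {"x": -0.006, "y": 0.269, "z": 0, "rx": 0, "ry": 0, "rz": 0.593, "claw": 180}]}}

```text
t: 16.6
tool_pos: [0.4962, 0.0544, 0.2088]
orientation: [2.013, 2.411, -0.001]
force: [0.0, -0.6, -0.6]
opening: 0.0467
gripper_force: 25.0
```

```bash
python3 -c "
from h import *
go(.4978,.0533,.16,13.6);held();tips()"
```

```text
t 16.6 pos [0.4962 0.0544 0.2088] alpha 10.3 q6 -0.17 open 0.0467 
 shift [ 0.003 -0.002 -0.098] turn [ 0.    -0.     0.029] deg 3.3
scene 26 top z 0.2217 mean [0.4966 0.0485 0.2217] tool-frame min/max [-0.0215 -0.0232 -0.0129] [ 0.0227  0.0186 -0.0129]
top no gold
side -1 78 max ahead [-0.001 -0.001  0.     0.001  0.001  0.001] lateral [-0.04  -0.035 -0.021] x -0.003
side 1 60 max ahead [-0.014 -0.014 -0.013 -0.012 -0.012 -0.011] lateral [0.021 0.025 0.037] x -0.005
```

Emit:
{"op": "arm_command", "data": {"targets": [{"x": 0.003, "y": -0.002, "z": 0, "rx": 0, "ry": 0, "rz": 0.029, "claw": 180}, {"x": 0.003, "y": -0.002, "z": -0.06, "rx": 0, "ry": 0, "rz": 0.029, "claw": 180}, {"x": 0.003, "y": -0.002, "z": -0.098, "rx": 0, "ry": 0, "rz": 0.029, "claw": 180}, {"x": 0.003, "y": -0.002, "z": -0.098, "rx": 0, "ry": 0, "rz": 0.029, "claw": 180}, {"x": 0.003, "y": -0.002, "z": -0.098, "rx": 0, "ry": 0, "rz": 0.029, "claw": 180}, {"x": 0.003, "y": -0.002, "z": -0.098, "rx": 0, "ry": 0, "rz": 0.029, "claw": 180}]}}

```text
t: 17.25
tool_pos: [0.4982, 0.0533, 0.1607]
orientation: [1.953, 2.46, -0.0]
force: [0.8, 0.2, 0.9]
opening: 0.0467
gripper_force: 25.0
```

```bash
cat >> h.py <<'E'
def tab():
    # direction of the tab of the held pod, from its gold in the top view (robot centre: x .4978,y .0533)
    s=robot.read_state();im,de=robot.read_camera("top");P=cloud("top",de);p=s["tool_pos"]
    d=disp(P,(.4978,.0533),13.6);m=(de>0)&(d[...,1]>.018)&(d[...,1]<.042)&(abs(d[...,0])<.02)&(P[...,2]>.11)&(goldmask(im)>0)
    vv,uu=np.nonzero(m)
    if len(uu):
        q=disp(onplane("top",np.c_[uu,vv],p[2]+.008),(.4978,.0533),13.6);print("tab disp xy",q.mean(0).round(4),len(q),"off deg",np.degrees(np.arctan2(-q[:,0].mean(),q[:,1].mean())).round(1))
E
python3 -c "
from h import *
go(.4978,.0533,.125,13.6);held();tab()"
```

```text
t 17.25 pos [0.4982 0.0533 0.1607] alpha 13.1 q6 -0.22 open 0.0467 
 shift [-0.001 -0.    -0.071] turn [0.    0.    0.004] deg 0.5
scene 26 top z 0.1741 mean [0.4996 0.0441 0.1741] tool-frame min/max [-0.0225 -0.0201 -0.0135] [ 0.0238  0.0187 -0.0134]
top 6 top z 0.1665 mean [0.4907 0.0822 0.1665] tool-frame min/max [ 0.0275 -0.0177 -0.0058] [ 0.0331  0.0052 -0.0058]
tab disp xy [-0.0007  0.0299] 6 off deg 1.4
```

Tab lined up; lower and drop.

Emit:
{"op": "arm_command", "data": {"targets": [{"x": -0.001, "y": 0, "z": -0.03, "rx": 0, "ry": 0, "rz": 0.002, "claw": 180}, {"x": -0.001, "y": 0, "z": -0.055, "rx": 0, "ry": 0, "rz": 0.002, "claw": 180}, {"x": -0.001, "y": 0, "z": -0.071, "rx": 0, "ry": 0, "rz": 0.002, "claw": 180}, {"x": -0.001, "y": 0, "z": -0.071, "rx": 0, "ry": 0, "rz": 0.002, "claw": 180}, {"x": -0.001, "y": 0, "z": -0.071, "rx": 0, "ry": 0, "rz": 0.002, "claw": 180}, {"x": -0.001, "y": 0, "z": -0.071, "rx": 0, "ry": 0, "rz": 0.002, "claw": 180}]}}

```text
t: 17.9
tool_pos: [0.4974, 0.0533, 0.1243]
orientation: [-1.947, -2.465, 0.001]
force: [-0.1, 0.3, -0.7]
opening: 0.0466
gripper_force: 25.0
```

Emit:
{"op": "arm_command", "data": {"targets": [{"x": 0, "y": 0, "z": 0, "rx": 0, "ry": 0, "rz": 0, "claw": 80}, {"x": 0, "y": 0, "z": 0, "rx": 0, "ry": 0, "rz": 0, "claw": 80}, {"x": 0, "y": 0, "z": 0, "rx": 0, "ry": 0, "rz": 0, "claw": 80}, {"x": 0, "y": 0, "z": 0, "rx": 0, "ry": 0, "rz": 0, "claw": 80}, {"x": 0, "y": 0, "z": 0.06, "rx": 0, "ry": 0, "rz": 0, "claw": 80}, {"x": 0, "y": 0, "z": 0.14, "rx": 0, "ry": 0, "rz": 0, "claw": 80}, {"x": 0, "y": 0, "z": 0.18, "rx": 0, "ry": 0, "rz": 0, "claw": 80}]}}

```text
t: 18.48
tool_pos: [0.4982, 0.0534, 0.2179]
orientation: [1.945, 2.464, 0.002]
force: [0.3, -0.5, 0.9]
opening: 0.0639
gripper_force: 0.0
```

```bash
python3 -c "
from h import *
im,de=shot('top')
for p in pods(im):print(p)
go(.4018,-.3153,.09,34.8)"
```

```text
(array([374.9, 178.1]), np.int32(4864), array([ 0.5204, -0.3108,  0.016 ]), np.float64(-84.8), np.int32(188))
(array([378.8, 214.5]), np.int32(5159), array([ 0.4018, -0.3153,  0.016 ]), np.float64(124.8), np.int32(304))
t 18.53 pos [0.5002 0.0534 0.2218] alpha 13.4 q6 -0.23 open 0.0637 
 shift [-0.197 -0.737 -0.264] turn [-0.001  0.004  0.187] deg 21.4
```

Emit:
{"op": "arm_command", "data": {"targets": [{"x": -0.193, "y": -0.737, "z": -0.255, "rx": 0, "ry": 0, "rz": 0.187, "claw": 80}, {"x": -0.193, "y": -0.737, "z": -0.255, "rx": 0, "ry": 0, "rz": 0.187, "claw": 80}, {"x": -0.193, "y": -0.737, "z": -0.255, "rx": 0, "ry": 0, "rz": 0.187, "claw": 80}, {"x": -0.193, "y": -0.737, "z": -0.255, "rx": 0, "ry": 0, "rz": 0.187, "claw": 80}, {"x": -0.193, "y": -0.737, "z": -0.255, "rx": 0, "ry": 0, "rz": 0.187, "claw": 80}, {"x": -0.193, "y": -0.737, "z": -0.255, "rx": 0, "ry": 0, "rz": 0.187, "claw": 80}, {"x": -0.193, "y": -0.737, "z": -0.255, "rx": 0, "ry": 0, "rz": 0.187, "claw": 80}, {"x": -0.193, "y": -0.737, "z": -0.255, "rx": 0, "ry": 0, "rz": 0.187, "claw": 80}, {"x": -0.193, "y": -0.737, "z": -0.255, "rx": 0, "ry": 0, "rz": 0.187, "claw": 80}, {"x": -0.193, "y": -0.737, "z": -0.255, "rx": 0, "ry": 0, "rz": 0.187, "claw": 80}]}}

```text
t: 19.37
tool_pos: [0.3997, -0.3171, 0.0857]
orientation: [1.455, 2.784, -0.002]
force: [0.9, 0.3, 0.3]
opening: 0.0636
gripper_force: 0.0
```

Emit:
{"op": "arm_command", "data": {"targets": [{"x": 0, "y": 0, "z": 0, "rx": 0, "ry": 0, "rz": 0, "claw": 80}, {"x": 0, "y": 0, "z": 0, "rx": 0, "ry": 0, "rz": 0, "claw": 80}, {"x": 0, "y": 0, "z": 0, "rx": 0, "ry": 0, "rz": 0, "claw": 80}]}}

```text
t: 19.62
tool_pos: [0.4005, -0.3149, 0.0861]
orientation: [-1.456, -2.783, 0.001]
force: [-0.3, 0.0, -0.3]
opening: 0.0635
gripper_force: 0.0
```

```bash
python3 -c "
from h import *
go(.4018,-.3153,-.001,34.8)
robot.read_camera('scene');go(.4018,-.3153,-.001,34.8)"
```

```text
t 19.62 pos [ 0.4005 -0.3149  0.0861] alpha 34.8 q6 -1.37 open 0.0635 
 shift [ 0.003 -0.001 -0.174] turn [ 0. -0.  0.] deg 0.1
t 19.67 pos [ 0.4011 -0.3146  0.0866] alpha 34.9 q6 -1.37 open 0.0639 
 shift [ 0.001 -0.001 -0.175] turn [ 0. -0. -0.] deg 0.1
```

Emit:
{"op": "arm_command", "data": {"targets": [{"x": 0.002, "y": -0.001, "z": -0.08, "rx": 0, "ry": 0, "rz": 0, "claw": 80}, {"x": 0.002, "y": -0.001, "z": -0.14, "rx": 0, "ry": 0, "rz": 0, "claw": 80}, {"x": 0.002, "y": -0.001, "z": -0.165, "rx": 0, "ry": 0, "rz": 0, "claw": 80}, {"x": 0.002, "y": -0.001, "z": -0.173, "rx": 0, "ry": 0, "rz": 0, "claw": 80}, {"x": 0.002, "y": -0.001, "z": -0.173, "rx": 0, "ry": 0, "rz": 0, "claw": 80}, {"x": 0.002, "y": -0.001, "z": -0.173, "rx": 0, "ry": 0, "rz": 0, "claw": 180}, {"x": 0.002, "y": -0.001, "z": -0.173, "rx": 0, "ry": 0, "rz": 0, "claw": 180}, {"x": 0.002, "y": -0.001, "z": -0.173, "rx": 0, "ry": 0, "rz": 0, "claw": 180}, {"x": 0.002, "y": -0.001, "z": -0.173, "rx": 0, "ry": 0, "rz": 0, "claw": 180}, {"x": 0.002, "y": -0.001, "z": -0.173, "rx": 0, "ry": 0, "rz": 0, "claw": 180}]}}

```text
t: 20.5
tool_pos: [0.4029, -0.3167, 0.0017]
orientation: [1.453, 2.782, -0.003]
force: [-0.3, 1.7, 7.1]
opening: 0.0467
gripper_force: 25.0
```

```bash
python3 -c "
from h import *
s=robot.read_state();print(s['gripper_force'],s['force'])
go(.4978,.0533,.21,13.6)"
```

```text
25.00141203403473 [-0.3257991   1.66703704  7.1366959 ]
t 20.5 pos [ 0.4029 -0.3167  0.0017] alpha 34.8 q6 -1.37 open 0.0467 
 shift [0.19  0.74  0.417] turn [ 0.002  0.001 -0.185] deg 21.2
```

Emit:
{"op": "arm_command", "data": {"targets": [{"x": 0, "y": 0, "z": 0.08, "rx": 0, "ry": 0, "rz": 0, "claw": 180}, {"x": 0, "y": 0, "z": 0.16, "rx": 0, "ry": 0, "rz": 0, "claw": 180}, {"x": 0, "y": 0, "z": 0.24, "rx": 0, "ry": 0, "rz": 0, "claw": 180}, {"x": 0.095, "y": 0.37, "z": 0.417, "rx": 0, "ry": 0, "rz": -0.185, "claw": 180}, {"x": 0.095, "y": 0.37, "z": 0.417, "rx": 0, "ry": 0, "rz": -0.185, "claw": 180}, {"x": 0.095, "y": 0.37, "z": 0.417, "rx": 0, "ry": 0, "rz": -0.185, "claw": 180}, {"x": 0.095, "y": 0.37, "z": 0.417, "rx": 0, "ry": 0, "rz": -0.185, "claw": 180}, {"x": 0.095, "y": 0.37, "z": 0.417, "rx": 0, "ry": 0, "rz": -0.185, "claw": 180}, {"x": 0.095, "y": 0.37, "z": 0.417, "rx": 0, "ry": 0, "rz": -0.185, "claw": 180}, {"x": 0.095, "y": 0.37, "z": 0.417, "rx": 0, "ry": 0, "rz": -0.185, "claw": 180}]}}

```text
t: 21.33
tool_pos: [0.4508, -0.1289, 0.2109]
orientation: [1.935, 2.47, 0.001]
force: [0.5, -0.9, 0.0]
opening: 0.0462
gripper_force: 25.0
```

Emit:
{"op": "arm_command", "data": {"targets": [{"x": 0.095, "y": 0.37, "z": 0, "rx": 0, "ry": 0, "rz": 0, "claw": 180}, {"x": 0.095, "y": 0.37, "z": 0, "rx": 0, "ry": 0, "rz": 0, "claw": 180}, {"x": 0.095, "y": 0.37, "z": 0, "rx": 0, "ry": 0, "rz": 0, "claw": 180}, {"x": 0.095, "y": 0.37, "z": 0, "rx": 0, "ry": 0, "rz": 0, "claw": 180}, {"x": 0.095, "y": 0.37, "z": 0, "rx": 0, "ry": 0, "rz": 0, "claw": 180}, {"x": 0.095, "y": 0.37, "z": 0, "rx": 0, "ry": 0, "rz": 0, "claw": 180}, {"x": 0.095, "y": 0.37, "z": 0, "rx": 0, "ry": 0, "rz": 0, "claw": 180}, {"x": 0.095, "y": 0.37, "z": 0, "rx": 0, "ry": 0, "rz": 0, "claw": 180}, {"x": 0.095, "y": 0.37, "z": 0, "rx": 0, "ry": 0, "rz": 0, "claw": 180}]}}

```text
t: 22.08
tool_pos: [0.4965, 0.0526, 0.2079]
orientation: [-1.944, -2.467, 0.003]
force: [-0.1, -0.6, 0.0]
opening: 0.0467
gripper_force: 25.0
```

```bash
python3 -c "
from h import *
go(.4978,.0533,.16,13.6);held()"
```

```text
t 22.08 pos [0.4965 0.0526 0.2079] alpha 13.5 q6 -0.23 open 0.0467 
 shift [ 0.003  0.001 -0.096] turn [ 0.001 -0.001  0.001] deg 0.1
scene 22 top z 0.2201 mean [0.4976 0.0482 0.2201] tool-frame min/max [-0.0222 -0.0191 -0.0122] [ 0.027   0.0205 -0.0121]
top 10 top z 0.2151 mean [0.4905 0.082  0.2151] tool-frame min/max [ 0.0259 -0.0037 -0.0072] [ 0.0332  0.005  -0.0072]
```

Emit:
{"op": "arm_command", "data": {"targets": [{"x": 0.003, "y": 0.001, "z": -0.06, "rx": 0, "ry": 0, "rz": 0.001, "claw": 180}, {"x": 0.003, "y": 0.001, "z": -0.096, "rx": 0, "ry": 0, "rz": 0.001, "claw": 180}, {"x": 0.003, "y": 0.001, "z": -0.096, "rx": 0, "ry": 0, "rz": 0.001, "claw": 180}, {"x": 0.003, "y": 0.001, "z": -0.096, "rx": 0, "ry": 0, "rz": 0.001, "claw": 180}, {"x": 0.003, "y": 0.001, "z": -0.096, "rx": 0, "ry": 0, "rz": 0.001, "claw": 180}]}}

```text
t: 22.6
tool_pos: [0.4987, 0.0543, 0.1616]
orientation: [1.94, 2.47, -0.0]
force: [0.2, 0.3, 0.7]
opening: 0.0463
gripper_force: 25.0
```

```bash
python3 -c "
from h import *
go(.4978,.0533,.125,13.6);held();tab()"
```

```text
t 22.6 pos [0.4987 0.0543 0.1616] alpha 13.7 q6 -0.23 open 0.0463 
 shift [-0.002 -0.002 -0.073] turn [ 0.     0.    -0.001] deg 0.1
scene 24 top z 0.1735 mean [0.4996 0.0507 0.1735] tool-frame min/max [-0.0195 -0.0195 -0.0119] [ 0.0271  0.0193 -0.0119]
top 9 top z 0.1691 mean [0.4927 0.0843 0.1691] tool-frame min/max [ 0.0268 -0.0041 -0.0076] [ 0.0337  0.005  -0.0076]
tab disp xy [0.0021 0.0314] 9 off deg -3.8
```

Emit:
{"op": "arm_command", "data": {"targets": [{"x": -0.001, "y": -0.005, "z": -0.03, "rx": 0, "ry": 0, "rz": 0.02, "claw": 180}, {"x": -0.001, "y": -0.005, "z": -0.055, "rx": 0, "ry": 0, "rz": 0.02, "claw": 180}, {"x": -0.001, "y": -0.005, "z": -0.073, "rx": 0, "ry": 0, "rz": 0.02, "claw": 180}, {"x": -0.001, "y": -0.005, "z": -0.073, "rx": 0, "ry": 0, "rz": 0.02, "claw": 180}, {"x": -0.001, "y": -0.005, "z": -0.073, "rx": 0, "ry": 0, "rz": 0.02, "claw": 180}, {"x": -0.001, "y": -0.005, "z": -0.073, "rx": 0, "ry": 0, "rz": 0.02, "claw": 180}]}}

```text
t: 23.25
tool_pos: [0.4978, 0.0524, 0.1242]
orientation: [-1.89, -2.509, 0.001]
force: [-0.1, -0.2, -0.4]
opening: 0.0462
gripper_force: 25.0
```

Emit:
{"op": "arm_command", "data": {"targets": [{"x": 0, "y": 0, "z": 0, "rx": 0, "ry": 0, "rz": 0, "claw": 80}, {"x": 0, "y": 0, "z": 0, "rx": 0, "ry": 0, "rz": 0, "claw": 80}, {"x": 0, "y": 0, "z": 0, "rx": 0, "ry": 0, "rz": 0, "claw": 80}, {"x": 0, "y": 0, "z": 0, "rx": 0, "ry": 0, "rz": 0, "claw": 80}, {"x": 0, "y": 0, "z": 0.06, "rx": 0, "ry": 0, "rz": 0, "claw": 80}, {"x": 0, "y": 0, "z": 0.14, "rx": 0, "ry": 0, "rz": 0, "claw": 80}, {"x": 0, "y": 0, "z": 0.18, "rx": 0, "ry": 0, "rz": 0, "claw": 80}]}}

```text
t: 23.83
tool_pos: [0.4987, 0.0524, 0.2179]
orientation: [1.888, 2.508, 0.002]
force: [2.0, 0.5, 0.9]
opening: 0.0637
gripper_force: 0.0
```

```bash
python3 -c "
from h import *
im,de=shot('top','t4.png')
for p in pods(im):print(p)
see('scene','p4.png',[.498,.0533,.12],35,6)
go(.5204,-.3108,.09,-174.8)"
```

```text
(array([374.9, 178. ]), np.int32(4876), array([ 0.5204, -0.3108,  0.016 ]), np.float64(-84.8), np.int32(189))
t 23.93 pos [0.5005 0.0524 0.2193] alpha 16.0 q6 -0.28 open 0.0639 
 shift [ 0.04  -0.726 -0.259] turn [-6.000e-03  1.000e-03  1.476e+00] deg 169.2
```

View pics/p4.png

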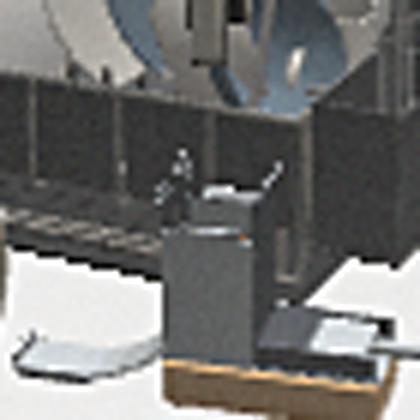

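Emit:
{"op": "arm_command", "data": {"targets": [{"x": 0.014, "y": -0.242, "z": 0, "rx": 0, "ry": 0, "rz": -0.6, "claw": 80}, {"x": 0.014, "y": -0.242, "z": 0, "rx": 0, "ry": 0, "rz": -0.6, "claw": 80}, {"x": 0.014, "y": -0.242, "z": 0, "rx": 0, "ry": 0, "rz": -0.6, "claw": 80}, {"x": 0.014, "y": -0.242, "z": 0, "rx": 0, "ry": 0, "rz": -0.6, "claw": 80}, {"x": 0.014, "y": -0.242, "z": 0, "rx": 0, "ry": 0, "rz": -0.6, "claw": 80}, {"x": 0.014, "y": -0.242, "z": 0, "rx": 0, "ry": 0, "rz": -0.6, "claw": 80}, {"x": 0.014, "y": -0.242, "z": 0, "rx": 0, "ry": 0, "rz": -0.6, "claw": 80}, {"x": 0.014, "y": -0.242, "z": 0, "rx": 0, "ry": 0, "rz": -0.6, "claw": 80}, {"x": 0.014, "y": -0.242, "z": 0, "rx": 0, "ry": 0, "rz": -0.6, "claw": 80}, {"x": 0.014, "y": -0.242, "z": 0, "rx": 0, "ry": 0, "rz": -0.6, "claw": 80}]}}

```text
t: 24.77
tool_pos: [0.5042, -0.0686, 0.2128]
orientation: [-2.979, -0.993, 0.003]
force: [-0.9, 0.0, 0.2]
opening: 0.0639
gripper_force: 0.0
```

Emit:
{"op": "arm_command", "data": {"targets": [{"x": 0.014, "y": -0.242, "z": -0.1, "rx": 0, "ry": 0, "rz": -0.6, "claw": 80}, {"x": 0.014, "y": -0.242, "z": -0.1, "rx": 0, "ry": 0, "rz": -0.6, "claw": 80}, {"x": 0.014, "y": -0.242, "z": -0.1, "rx": 0, "ry": 0, "rz": -0.6, "claw": 80}, {"x": 0.014, "y": -0.242, "z": -0.1, "rx": 0, "ry": 0, "rz": -0.6, "claw": 80}, {"x": 0.014, "y": -0.242, "z": -0.1, "rx": 0, "ry": 0, "rz": -0.6, "claw": 80}, {"x": 0.014, "y": -0.242, "z": -0.1, "rx": 0, "ry": 0, "rz": -0.6, "claw": 80}, {"x": 0.014, "y": -0.242, "z": -0.1, "rx": 0, "ry": 0, "rz": -0.6, "claw": 80}, {"x": 0.014, "y": -0.242, "z": -0.1, "rx": 0, "ry": 0, "rz": -0.6, "claw": 80}, {"x": 0.014, "y": -0.242, "z": -0.1, "rx": 0, "ry": 0, "rz": -0.6, "claw": 80}, {"x": 0.014, "y": -0.242, "z": -0.1, "rx": 0, "ry": 0, "rz": -0.6, "claw": 80}]}}

```text
t: 25.6
tool_pos: [0.5111, -0.1895, 0.1627]
orientation: [-3.02, 0.862, 0.002]
force: [0.1, 0.5, 0.0]
opening: 0.0638
gripper_force: 0.0
```

Emit:
{"op": "arm_command", "data": {"targets": [{"x": 0.014, "y": -0.242, "z": -0.155, "rx": 0, "ry": 0, "rz": -0.465, "claw": 80}, {"x": 0.014, "y": -0.242, "z": -0.155, "rx": 0, "ry": 0, "rz": -0.465, "claw": 80}, {"x": 0.014, "y": -0.242, "z": -0.155, "rx": 0, "ry": 0, "rz": -0.465, "claw": 80}, {"x": 0.014, "y": -0.242, "z": -0.155, "rx": 0, "ry": 0, "rz": -0.465, "claw": 80}, {"x": 0.014, "y": -0.242, "z": -0.155, "rx": 0, "ry": 0, "rz": -0.465, "claw": 80}, {"x": 0.014, "y": -0.242, "z": -0.155, "rx": 0, "ry": 0, "rz": -0.465, "claw": 80}, {"x": 0.014, "y": -0.242, "z": -0.155, "rx": 0, "ry": 0, "rz": -0.465, "claw": 80}, {"x": 0.014, "y": -0.242, "z": -0.155, "rx": 0, "ry": 0, "rz": -0.465, "claw": 80}, {"x": 0.014, "y": -0.242, "z": -0.155, "rx": 0, "ry": 0, "rz": -0.465, "claw": 80}, {"x": 0.014, "y": -0.242, "z": -0.155, "rx": 0, "ry": 0, "rz": -0.465, "claw": 80}]}}

```text
t: 26.43
tool_pos: [0.5182, -0.3104, 0.0855]
orientation: [-2.322, 2.114, 0.001]
force: [-0.4, 0.7, -0.7]
opening: 0.0639
gripper_force: 0.0
```

```bash
python3 -c "
from h import *
go(.5204,-.3108,-.001,-174.8)
im,de=shot('top','t5.png');P=cloud('top',de);d=disp(P,(.4978,.0533),13.6)
m=(abs(d)<.024).all(-1)&(de>0);q=P[m];print('tower inside z',np.percentile(q[:,2],[0,10,50,90,100]).round(4),len(q))
A=np.c_[d[m],np.ones(m.sum())];k=abs(q[:,2]-np.median(q[:,2]))<.012;print('plane',np.linalg.lstsq(A[k],q[k,2],rcond=None)[0])
g=(goldmask(im)>0)&m;vv,uu=np.nonzero(g);print('gold',len(uu),disp(onplane('top',np.c_[uu,vv],.099),(.4978,.0533),13.6).mean(0))
see('top','p5.png',[.498,.0533,.12],22,12)
s=robot.read_state();print(s['q'].round(3))
go(.5204,-.3108,-.001,-174.8)"
```

```text
t 26.43 pos [ 0.5182 -0.3104  0.0855] alpha -174.6 q6 2.42 open 0.0639 
 shift [ 0.004 -0.001 -0.173] turn [-0.001 -0.    -0.001] deg 0.2
tower inside z [0.0347 0.0943 0.0982 0.1015 0.1044] 210
plane [ 0.02085811 -0.00462758  0.09856297]
gold 167 [-0.00061939  0.00043682]
[-6.250e-01  2.280e-01  1.604e+00  1.000e-03  1.310e+00  2.423e+00]
t 26.53 pos [ 0.5184 -0.3104  0.0859] alpha -174.6 q6 2.42 open 0.0636 
 shift [ 0.004 -0.001 -0.174] turn [-0.     0.    -0.002] deg 0.2
```

View pics/p5.png

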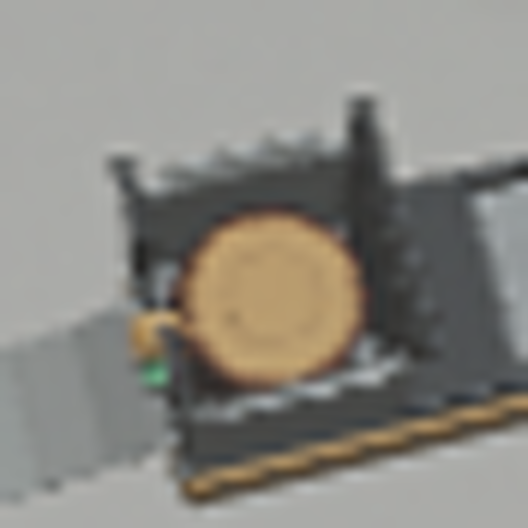

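The tower is seen from above: the third pod lies flat at (270,298) with its top at 98.5 mm, and its tab is in the slot at (155,335). Now picking the last pod.

Emit:
{"op": "arm_command", "data": {"targets": [{"x": 0.003, "y": -0.001, "z": -0.08, "rx": 0, "ry": 0, "rz": 0, "claw": 80}, {"x": 0.003, "y": -0.001, "z": -0.14, "rx": 0, "ry": 0, "rz": 0, "claw": 80}, {"x": 0.003, "y": -0.001, "z": -0.163, "rx": 0, "ry": 0, "rz": 0, "claw": 80}, {"x": 0.003, "y": -0.001, "z": -0.172, "rx": 0, "ry": 0, "rz": 0, "claw": 80}, {"x": 0.003, "y": -0.001, "z": -0.172, "rx": 0, "ry": 0, "rz": 0, "claw": 80}, {"x": 0.003, "y": -0.001, "z": -0.172, "rx": 0, "ry": 0, "rz": 0, "claw": 180}, {"x": 0.003, "y": -0.001, "z": -0.172, "rx": 0, "ry": 0, "rz": 0, "claw": 180}, {"x": 0.003, "y": -0.001, "z": -0.172, "rx": 0, "ry": 0, "rz": 0, "claw": 180}, {"x": 0.003, "y": -0.001, "z": -0.172, "rx": 0, "ry": 0, "rz": 0, "claw": 180}, {"x": 0.003, "y": -0.001, "z": -0.172, "rx": 0, "ry": 0, "rz": 0, "claw": 180}]}}

```text
t: 27.37
tool_pos: [0.5215, -0.3122, 0.0024]
orientation: [-2.32, 2.116, -0.006]
force: [-0.5, -0.2, 6.3]
opening: 0.0461
gripper_force: 25.0
```

```bash
python3 -c "
from h import *
s=robot.read_state();print(s['gripper_force'],s['force'])
go(.4978,.0533,.21,13.6)"
```

```text
25.00629812479019 [-0.45177669 -0.23256612  6.3174874 ]
t 27.37 pos [ 0.5215 -0.3122  0.0024] alpha -174.7 q6 2.43 open 0.0461 
 shift [-0.047  0.731  0.415] turn [ 3.000e-03 -1.000e-03 -1.498e+00] deg 171.7
```

Emit:
{"op": "arm_command", "data": {"targets": [{"x": 0, "y": 0, "z": 0.08, "rx": 0, "ry": 0, "rz": 0, "claw": 180}, {"x": 0, "y": 0, "z": 0.16, "rx": 0, "ry": 0, "rz": 0.06, "claw": 180}, {"x": 0, "y": 0, "z": 0.24, "rx": 0, "ry": 0, "rz": 0.12, "claw": 180}, {"x": 0, "y": 0, "z": 0.32, "rx": 0, "ry": 0, "rz": 0.42, "claw": 180}, {"x": -0.015, "y": 0.243, "z": 0.415, "rx": 0, "ry": 0, "rz": 0.42, "claw": 180}, {"x": -0.015, "y": 0.243, "z": 0.415, "rx": 0, "ry": 0, "rz": 0.42, "claw": 180}, {"x": -0.015, "y": 0.243, "z": 0.415, "rx": 0, "ry": 0, "rz": 0.42, "claw": 180}, {"x": -0.015, "y": 0.243, "z": 0.415, "rx": 0, "ry": 0, "rz": 0.42, "claw": 180}, {"x": -0.015, "y": 0.243, "z": 0.415, "rx": 0, "ry": 0, "rz": 0.42, "claw": 180}, {"x": -0.015, "y": 0.243, "z": 0.415, "rx": 0, "ry": 0, "rz": 0.42, "claw": 180}]}}

```text
t: 28.2
tool_pos: [0.5129, -0.1896, 0.2084]
orientation: [-2.981, 0.99, -0.002]
force: [-0.1, -0.3, -0.6]
opening: 0.0463
gripper_force: 25.0
```

Emit:
{"op": "arm_command", "data": {"targets": [{"x": -0.016, "y": 0.244, "z": 0, "rx": 0, "ry": 0, "rz": 0.6, "claw": 180}, {"x": -0.016, "y": 0.244, "z": 0, "rx": 0, "ry": 0, "rz": 0.6, "claw": 180}, {"x": -0.016, "y": 0.244, "z": 0, "rx": 0, "ry": 0, "rz": 0.6, "claw": 180}, {"x": -0.016, "y": 0.244, "z": 0, "rx": 0, "ry": 0, "rz": 0.6, "claw": 180}, {"x": -0.016, "y": 0.244, "z": 0, "rx": 0, "ry": 0, "rz": 0.6, "claw": 180}, {"x": -0.016, "y": 0.244, "z": 0, "rx": 0, "ry": 0, "rz": 0.6, "claw": 180}, {"x": -0.016, "y": 0.244, "z": 0, "rx": 0, "ry": 0, "rz": 0.6, "claw": 180}, {"x": -0.016, "y": 0.244, "z": 0, "rx": 0, "ry": 0, "rz": 0.6, "claw": 180}, {"x": -0.016, "y": 0.244, "z": 0, "rx": 0, "ry": 0, "rz": 0.6, "claw": 180}, {"x": -0.016, "y": 0.244, "z": 0, "rx": 0, "ry": 0, "rz": 0.6, "claw": 180}]}}

```text
t: 29.03
tool_pos: [0.5044, -0.0691, 0.2067]
orientation: [-3.017, -0.871, 0.004]
force: [0.5, 0.4, 0.1]
opening: 0.046
gripper_force: 25.0
```

Emit:
{"op": "arm_command", "data": {"targets": [{"x": -0.016, "y": 0.244, "z": 0, "rx": 0, "ry": 0, "rz": 0.61, "claw": 180}, {"x": -0.016, "y": 0.244, "z": 0, "rx": 0, "ry": 0, "rz": 0.61, "claw": 180}, {"x": -0.016, "y": 0.244, "z": 0, "rx": 0, "ry": 0, "rz": 0.61, "claw": 180}, {"x": -0.016, "y": 0.244, "z": 0, "rx": 0, "ry": 0, "rz": 0.61, "claw": 180}, {"x": -0.016, "y": 0.244, "z": 0, "rx": 0, "ry": 0, "rz": 0.61, "claw": 180}, {"x": -0.016, "y": 0.244, "z": 0, "rx": 0, "ry": 0, "rz": 0.61, "claw": 180}, {"x": -0.016, "y": 0.244, "z": 0, "rx": 0, "ry": 0, "rz": 0.61, "claw": 180}, {"x": -0.016, "y": 0.244, "z": 0, "rx": 0, "ry": 0, "rz": 0.61, "claw": 180}, {"x": -0.016, "y": 0.244, "z": 0, "rx": 0, "ry": 0, "rz": 0.61, "claw": 180}, {"x": -0.016, "y": 0.244, "z": 0, "rx": 0, "ry": 0, "rz": 0.61, "claw": 180}]}}

```text
t: 29.87
tool_pos: [0.4967, 0.0529, 0.2067]
orientation: [-1.974, -2.442, 0.004]
force: [0.9, -0.7, -0.4]
opening: 0.0458
gripper_force: 25.0
```

```bash
python3 -c "
from h import *
go(.4978,.0533,.16,13.6);held();tab()"
```

```text
t 29.87 pos [0.4967 0.0529 0.2067] alpha 12.1 q6 -0.21 open 0.0458 
 shift [ 0.002  0.001 -0.093] turn [ 0.001 -0.001  0.013] deg 1.5
scene 22 top z 0.2181 mean [0.4962 0.0475 0.2181] tool-frame min/max [-0.0201 -0.0223 -0.0114] [ 0.0245  0.0174 -0.0113]
top 5 top z 0.2157 mean [0.4922 0.082  0.2157] tool-frame min/max [ 0.0265 -0.0001 -0.009 ] [ 0.0317  0.0038 -0.009 ]
tab disp xy [0.0025 0.0305] 5 off deg -4.6
```

Emit:
{"op": "arm_command", "data": {"targets": [{"x": 0.002, "y": 0, "z": -0.06, "rx": 0, "ry": 0, "rz": 0.035, "claw": 180}, {"x": 0.002, "y": 0, "z": -0.093, "rx": 0, "ry": 0, "rz": 0.035, "claw": 180}, {"x": 0.002, "y": 0, "z": -0.093, "rx": 0, "ry": 0, "rz": 0.035, "claw": 180}, {"x": 0.002, "y": 0, "z": -0.093, "rx": 0, "ry": 0, "rz": 0.035, "claw": 180}, {"x": 0.002, "y": 0, "z": -0.093, "rx": 0, "ry": 0, "rz": 0.035, "claw": 180}]}}

```text
t: 30.43
tool_pos: [0.4982, 0.054, 0.1623]
orientation: [1.894, 2.506, -0.001]
force: [0.4, 0.6, -0.5]
opening: 0.0463
gripper_force: 25.0
```

```bash
python3 -c "
from h import *
go(.4978,.0533,.125,13.6);held();tab()"
```

```text
t 30.43 pos [0.4982 0.054  0.1623] alpha 15.9 q6 -0.27 open 0.0463 
 shift [-0.001 -0.001 -0.075] turn [ 0.   -0.   -0.02] deg 2.3
scene 26 top z 0.1744 mean [0.4984 0.0465 0.1744] tool-frame min/max [-0.0234 -0.0214 -0.0121] [ 0.0239  0.0173 -0.0121]
top 9 top z 0.1702 mean [0.4879 0.0813 0.1702] tool-frame min/max [ 0.025 -0.017 -0.008] [ 0.0335  0.003  -0.008 ]
tab disp xy [-0.0019  0.0293] 9 off deg 3.7
```

Emit:
{"op": "arm_command", "data": {"targets": [{"x": -0.001, "y": -0.002, "z": -0.03, "rx": 0, "ry": 0, "rz": -0.008, "claw": 180}, {"x": -0.001, "y": -0.002, "z": -0.055, "rx": 0, "ry": 0, "rz": -0.008, "claw": 180}, {"x": -0.001, "y": -0.002, "z": -0.075, "rx": 0, "ry": 0, "rz": -0.008, "claw": 180}, {"x": -0.001, "y": -0.002, "z": -0.075, "rx": 0, "ry": 0, "rz": -0.008, "claw": 180}, {"x": -0.001, "y": -0.002, "z": -0.075, "rx": 0, "ry": 0, "rz": -0.008, "claw": 180}, {"x": -0.001, "y": -0.002, "z": -0.075, "rx": 0, "ry": 0, "rz": -0.008, "claw": 180}]}}

```text
t: 31.08
tool_pos: [0.4972, 0.0534, 0.1242]
orientation: [-1.909, -2.494, 0.002]
force: [-0.5, -0.3, -0.9]
opening: 0.046
gripper_force: 25.0
```

Emit:
{"op": "arm_command", "data": {"targets": [{"x": 0, "y": 0, "z": 0, "rx": 0, "ry": 0, "rz": 0, "claw": 80}, {"x": 0, "y": 0, "z": 0, "rx": 0, "ry": 0, "rz": 0, "claw": 80}, {"x": 0, "y": 0, "z": 0, "rx": 0, "ry": 0, "rz": 0, "claw": 80}, {"x": 0, "y": 0, "z": 0, "rx": 0, "ry": 0, "rz": 0, "claw": 80}, {"x": 0, "y": 0, "z": 0.06, "rx": 0, "ry": 0, "rz": 0, "claw": 80}, {"x": 0, "y": 0, "z": 0.14, "rx": 0, "ry": 0, "rz": 0, "claw": 80}, {"x": 0, "y": 0, "z": 0.18, "rx": 0, "ry": 0, "rz": 0, "claw": 80}]}}

```text
t: 31.67
tool_pos: [0.4982, 0.0533, 0.2179]
orientation: [1.908, 2.492, 0.002]
force: [0.3, 0.2, 1.2]
opening: 0.0637
gripper_force: 0.0
```

Emit:
{"op": "arm_command", "data": {"targets": [{"x": 0.09, "y": -0.4, "z": 0, "rx": 0, "ry": 0, "rz": -0.017, "claw": 255}, {"x": 0.09, "y": -0.4, "z": 0, "rx": 0, "ry": 0, "rz": -0.017, "claw": 255}, {"x": 0.09, "y": -0.4, "z": 0, "rx": 0, "ry": 0, "rz": -0.017, "claw": 255}, {"x": 0.09, "y": -0.4, "z": 0, "rx": 0, "ry": 0, "rz": -0.017, "claw": 255}, {"x": 0.09, "y": -0.4, "z": 0, "rx": 0, "ry": 0, "rz": -0.017, "claw": 255}, {"x": 0.09, "y": -0.4, "z": 0, "rx": 0, "ry": 0, "rz": -0.017, "claw": 255}, {"x": 0.09, "y": -0.4, "z": 0, "rx": 0, "ry": 0, "rz": -0.017, "claw": 255}, {"x": 0.09, "y": -0.4, "z": 0, "rx": 0, "ry": 0, "rz": -0.017, "claw": 255}]}}

```text
t: 32.33
tool_pos: [0.542, -0.1465, 0.2137]
orientation: [-1.952, -2.46, 0.001]
force: [0.6, 0.9, -0.9]
opening: 0.0149
gripper_force: 0.0
```

```bash
cat >> h.py <<'E'
C,YAW=(.4978,.0533),13.6
def inside(z0):
    im,de=robot.read_camera('top');P=cloud('top',de);d=disp(P,C,YAW)
    m=(abs(d)<.02).all(-1)&(de>0);q=P[m];print('tower inside z',np.percentile(q[:,2],[0,10,50,90,100]).round(4),len(q))
    k=abs(q[:,2]-np.median(q[:,2]))<.012;A=np.c_[d[m],np.ones(m.sum())];print('plane',np.linalg.lstsq(A[k],q[k,2],rcond=None)[0].round(4))
    g=(goldmask(im)>0)&(abs(d)<.026).all(-1);vv,uu=np.nonzero(g);print('gold',len(uu),disp(onplane('top',np.c_[uu,vv],z0),C,YAW).mean(0).round(4))
    return im,P
E
python3 -c "
from h import *
im,P=inside(.115)
see('top','p6.png',[.498,.0533,.12],22,12)
print('knobpush pt',wd(0,-.15,C,YAW),wd(0,-.18,C,YAW))
x,y=wd(0,-.185,C,YAW);go(x,y,.2,13.6)"
```

```text
tower inside z [0.0509 0.1107 0.1151 0.1177 0.1215] 187
plane [ 0.0199 -0.002   0.1152]
gold 179 [ 0.0005 -0.0001]
knobpush pt [ 0.53307132 -0.09249415] [ 0.54012558 -0.12165298]
t 32.43 pos [ 0.5421 -0.1455  0.2139] alpha 13.3 q6 -0.58 open 0.0069 
 shift [-0.002  0.038 -0.028] turn [ 0.    -0.     0.003] deg 0.4
```

View pics/p6.png

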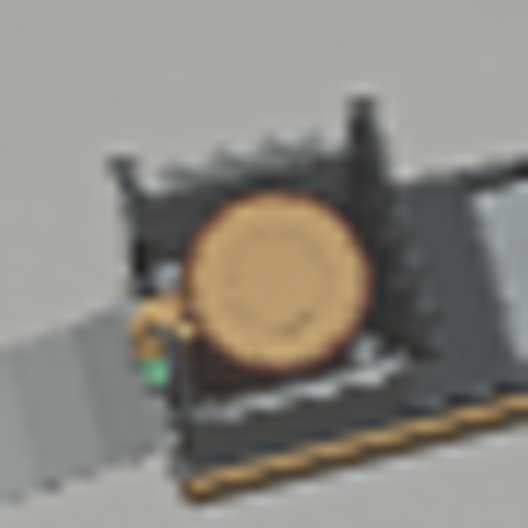

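Four pods are stacked flat with the top at 115 mm, centred at (278,280), and the tabs are in the slot at (155,335). Next is the knob.

Emit:
{"op": "arm_command", "data": {"targets": [{"x": -0.002, "y": 0.038, "z": -0.08, "rx": 0, "ry": 0, "rz": 0.003, "claw": 255}, {"x": -0.002, "y": 0.038, "z": -0.16, "rx": 0, "ry": 0, "rz": 0.003, "claw": 255}, {"x": -0.002, "y": 0.038, "z": -0.24, "rx": 0, "ry": 0, "rz": 0.003, "claw": 255}, {"x": -0.002, "y": 0.038, "z": -0.3, "rx": 0, "ry": 0, "rz": 0.003, "claw": 255}, {"x": -0.002, "y": 0.038, "z": -0.32, "rx": 0, "ry": 0, "rz": 0.003, "claw": 255}, {"x": -0.002, "y": 0.038, "z": -0.32, "rx": 0, "ry": 0, "rz": 0.003, "claw": 255}, {"x": -0.002, "y": 0.038, "z": -0.32, "rx": 0, "ry": 0, "rz": 0.003, "claw": 255}]}}

```text
t: 33.02
tool_pos: [0.5418, -0.127, 0.0551]
orientation: [1.943, 2.468, -0.001]
force: [0.4, -0.1, 1.4]
opening: 0.0003
gripper_force: 0.0
```

```bash
python3 -c "
from h import *
tips()
see('scene','p7.png',[.535,-.11,.06],30,10)
x,y=wd(0,-.092,C,YAW);go(x,y,.053,13.6)"
```

```text
side -1 48 max ahead [-0.018 -0.016 -0.016 -0.011 -0.011 -0.011] lateral [-0.02  -0.014 -0.003] x -0.003
side 1 7 max ahead [-0.038 -0.032 -0.03  -0.023 -0.016 -0.013] lateral [-0.003  0.001  0.008] x -0.011
t 33.12 pos [ 0.5434 -0.128   0.057 ] alpha 13.6 q6 -0.56 open 0.0004 
 shift [-0.048  0.184 -0.008] turn [0.001 0.002 0.   ] deg 0.2
```

View pics/p7.png

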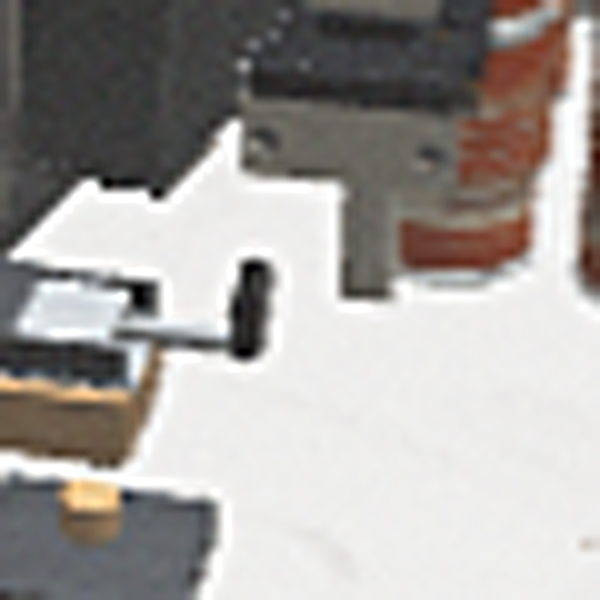

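The finger at (370,297) sits behind the black knob at (250,310), with its tip near the knob's upper part. I'll lower it a little, then push.

Emit:
{"op": "arm_command", "data": {"targets": [{"x": 0, "y": 0, "z": -0.014, "rx": 0, "ry": 0, "rz": 0, "claw": 255}, {"x": -0.008, "y": 0.03, "z": -0.014, "rx": 0, "ry": 0, "rz": 0, "claw": 255}, {"x": -0.015, "y": 0.06, "z": -0.014, "rx": 0, "ry": 0, "rz": 0, "claw": 255}, {"x": -0.022, "y": 0.085, "z": -0.014, "rx": 0, "ry": 0, "rz": 0, "claw": 255}, {"x": -0.028, "y": 0.11, "z": -0.014, "rx": 0, "ry": 0, "rz": 0, "claw": 255}, {"x": -0.034, "y": 0.135, "z": -0.014, "rx": 0, "ry": 0, "rz": 0, "claw": 255}, {"x": -0.04, "y": 0.16, "z": -0.014, "rx": 0, "ry": 0, "rz": 0, "claw": 255}, {"x": -0.044, "y": 0.175, "z": -0.014, "rx": 0, "ry": 0, "rz": 0, "claw": 255}, {"x": -0.044, "y": 0.175, "z": -0.014, "rx": 0, "ry": 0, "rz": 0, "claw": 255}]}}

```text
t: 33.87
tool_pos: [0.5202, -0.0388, 0.0478]
orientation: [1.94, 2.466, -0.0]
force: [5.0, -6.3, -3.6]
opening: 0.0005
gripper_force: 3.7
```

```bash
python3 -c "
from h import *
s=robot.read_state();print(s['force'],disp(s['tool_pos'],C,YAW))
robot.read_camera('scene');s=robot.read_state();print(s['force'],disp(s['tool_pos'],C,YAW))"
```

```text
[ 5.03741882 -6.26234419 -3.57477693] [ 7.75536005e-05 -9.48148991e-02]
[ 6.06250296 -6.13738503 -4.18158471] [ 6.14832026e-05 -9.53710003e-02]
```

Emit:
{"op": "arm_command", "data": {"targets": [{"x": -0.001, "y": 0.005, "z": 0, "rx": 0, "ry": 0, "rz": 0, "claw": 255}, {"x": -0.002, "y": 0.01, "z": 0, "rx": 0, "ry": 0, "rz": 0, "claw": 255}, {"x": -0.002, "y": 0.01, "z": 0, "rx": 0, "ry": 0, "rz": 0, "claw": 255}, {"x": -0.002, "y": 0.01, "z": 0, "rx": 0, "ry": 0, "rz": 0, "claw": 255}]}}

```text
t: 34.25
tool_pos: [0.5198, -0.0371, 0.0479]
orientation: [1.94, 2.463, -0.004]
force: [6.7, -15.0, -5.3]
opening: 0.0004
gripper_force: 8.2
```

```bash
python3 -c "
from h import *
s=robot.read_state();print(s['force'],disp(s['tool_pos'],C,YAW))
im,de=shot('scene')
cv2.imwrite('pics/p8.png',cv2.resize(im[170:250,220:330,::-1],None,fx=6,fy=6,interpolation=cv2.INTER_CUBIC))"
```

```text
[  6.68663263 -15.00417339  -5.29308608] [ 0.00010193 -0.0930703 ]
```

View pics/p8.png

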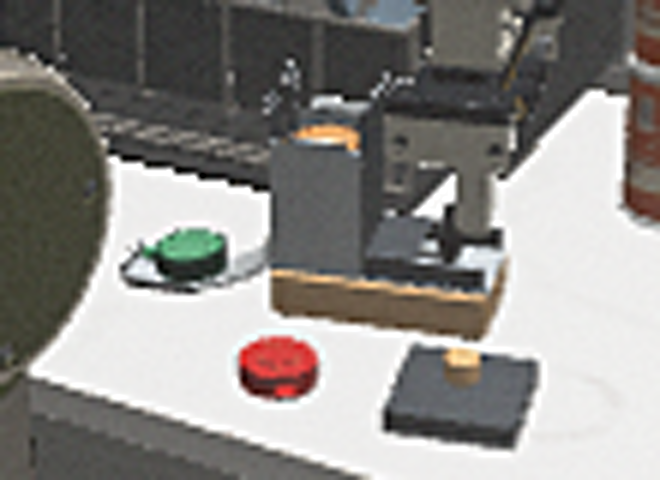

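The green pod is out on the tray at (190,250), and the rise in force shows the knob at its stop. Backing off.

Emit:
{"op": "arm_command", "data": {"targets": [{"x": 0.01, "y": -0.04, "z": 0, "rx": 0, "ry": 0, "rz": 0, "claw": 255}, {"x": 0.02, "y": -0.08, "z": 0, "rx": 0, "ry": 0, "rz": 0, "claw": 255}, {"x": 0.03, "y": -0.12, "z": 0, "rx": 0, "ry": 0, "rz": 0, "claw": 255}, {"x": 0.04, "y": -0.16, "z": 0, "rx": 0, "ry": 0, "rz": 0, "claw": 255}, {"x": 0.05, "y": -0.2, "z": 0, "rx": 0, "ry": 0, "rz": 0, "claw": 255}, {"x": 0.05, "y": -0.23, "z": 0.1, "rx": 0, "ry": 0, "rz": 0, "claw": 255}, {"x": 0.05, "y": -0.23, "z": 0.18, "rx": 0, "ry": 0, "rz": 0, "claw": 160}, {"x": 0.05, "y": -0.23, "z": 0.26, "rx": 0, "ry": 0, "rz": 0, "claw": 80}, {"x": 0.05, "y": -0.23, "z": 0.33, "rx": 0, "ry": 0, "rz": 0, "claw": 80}, {"x": 0.05, "y": -0.23, "z": 0.33, "rx": 0, "ry": 0, "rz": 0, "claw": 80}]}}

```text
t: 35.13
tool_pos: [0.5474, -0.1504, 0.2229]
orientation: [1.935, 2.457, 0.006]
force: [1.5, -1.3, 0.8]
opening: 0.0226
gripper_force: 0.0
```

```bash
python3 -c "
from h import *
im,P=inside(.099)
h=cv2.cvtColor(im,cv2.COLOR_RGB2HSV).astype(int);d=disp(P,C,YAW)
g=((h[...,0]>50)&(h[...,0]<95)&(h[...,1]>70)&(h[...,2]>60)&(abs(d[...,0])<.06)&(d[...,1]>.05)&(d[...,1]<.2)).astype(np.uint8)
vv,uu=np.nonzero(g);zt=np.median(P[g>0][:,2]);print('green',len(uu),'z',zt)
q=onplane('top',np.c_[uu,vv],zt)
b=cv2.morphologyEx(cv2.resize(g,None,fx=4,fy=4,interpolation=cv2.INTER_LINEAR),cv2.MORPH_OPEN,cv2.getStructuringElement(cv2.MORPH_ELLIPSE,(31,31)))
v2,u2=np.nonzero(b);c=onplane('top',[[(u2.mean()+.5)/4-.5,(v2.mean()+.5)/4-.5]],zt)[0];print('centre',c,'disp',disp(c,C,YAW),'all mean',q.mean(0))
cov=(abs(P[...,2]-.016)<.006)&(np.linalg.norm(P[...,:2]-[.42,-.075],axis=-1)<.09)&(im.max(-1)<110)
print('cover',cov.sum(),cv2.minAreaRect((P[cov][:,:2]*1000).astype(np.float32)))
k=(P[...,2]>.06)&(P[...,2]<.09)&(d[...,1]<-.1)&(d[...,1]>-.17)&(abs(d[...,0])<.03);print('knob',k.sum(),d[k].min(0),d[k].max(0))
see('top','p9.png',[.49,.1,.05],40,8)
go(c[0],c[1],.2,13.6)"
```

```text
tower inside z [0.0469 0.0948 0.0991 0.1021 0.1056] 171
plane [0.0178 0.0172 0.0989]
gold 172 [0.0023 0.0031]
green 154 z 0.025527878579065355
centre [0.47661013 0.14408769 0.02552788] disp [0.00075228 0.09322473] all mean [0.47629668 0.14545364 0.02552788]
cover 436 ((438.92657470703125, -67.01821899414062), (117.33348083496094, 80.74492645263672), 21.151710510253906)
knob 46 [-0.01891766 -0.15018152] [ 0.01700135 -0.14009205]
t 35.23 pos [ 0.5447 -0.1494  0.215 ] alpha 13.6 q6 -0.6 open 0.0305 
 shift [-0.136  0.587 -0.03 ] turn [0.001 0.002 0.   ] deg 0.3
```

View pics/p9.png

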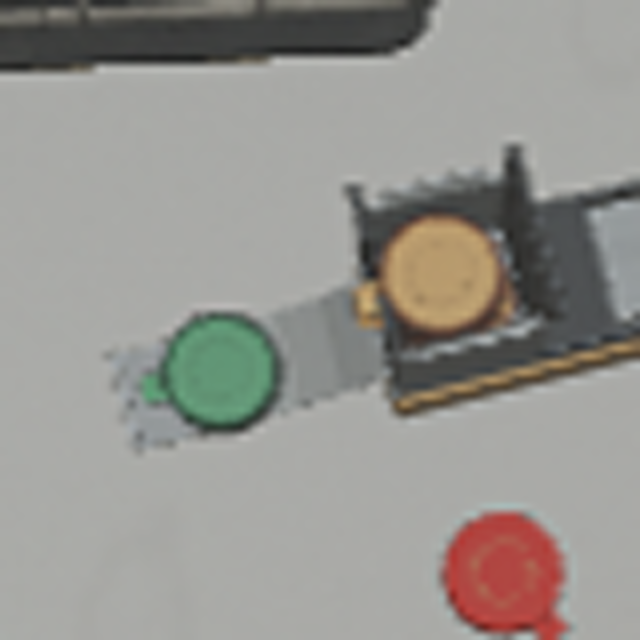

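The green pod lies on the tray at (220,370), tab towards the lip. The tower stack is flat with its top at 99 mm, and the knob has sprung back. Next I'll fetch the green pod.

Emit:
{"op": "arm_command", "data": {"targets": [{"x": -0.136, "y": 0.587, "z": 0, "rx": 0, "ry": 0, "rz": 0, "claw": 80}, {"x": -0.136, "y": 0.587, "z": 0, "rx": 0, "ry": 0, "rz": 0, "claw": 80}, {"x": -0.136, "y": 0.587, "z": 0, "rx": 0, "ry": 0, "rz": 0, "claw": 80}, {"x": -0.136, "y": 0.587, "z": 0, "rx": 0, "ry": 0, "rz": 0, "claw": 80}, {"x": -0.136, "y": 0.587, "z": 0, "rx": 0, "ry": 0, "rz": 0, "claw": 80}, {"x": -0.136, "y": 0.587, "z": 0, "rx": 0, "ry": 0, "rz": 0, "claw": 80}, {"x": -0.136, "y": 0.587, "z": 0, "rx": 0, "ry": 0, "rz": 0, "claw": 80}, {"x": -0.136, "y": 0.587, "z": 0, "rx": 0, "ry": 0, "rz": 0, "claw": 80}, {"x": -0.136, "y": 0.587, "z": -0.08, "rx": 0, "ry": 0, "rz": 0, "claw": 80}, {"x": -0.136, "y": 0.587, "z": -0.12, "rx": 0, "ry": 0, "rz": 0, "claw": 80}]}}

```text
t: 36.07
tool_pos: [0.4729, 0.1448, 0.1481]
orientation: [-1.939, -2.469, 0.005]
force: [-1.1, 0.1, -1.2]
opening: 0.0638
gripper_force: 0.0
```

Emit:
{"op": "arm_command", "data": {"targets": [{"x": 0, "y": 0, "z": 0, "rx": 0, "ry": 0, "rz": 0, "claw": 80}, {"x": 0, "y": 0, "z": 0, "rx": 0, "ry": 0, "rz": 0, "claw": 80}, {"x": 0, "y": 0, "z": 0, "rx": 0, "ry": 0, "rz": 0, "claw": 80}]}}

```text
t: 36.32
tool_pos: [0.4751, 0.1433, 0.1523]
orientation: [-1.944, -2.467, 0.002]
force: [0.1, 0.7, 0.8]
opening: 0.0641
gripper_force: 0.0
```

```bash
python3 -c "
from h import *
go(.4766,.1445,.008,13.6);robot.read_camera('scene');go(.4766,.1445,.008,13.6)"
```

```text
t 36.32 pos [0.4751 0.1433 0.1523] alpha 13.5 q6 -0.05 open 0.0641 
 shift [ 0.003  0.002 -0.289] turn [ 0.    -0.001  0.001] deg 0.1
t 36.37 pos [0.4759 0.1433 0.1532] alpha 13.5 q6 -0.05 open 0.0638 
 shift [ 0.001  0.002 -0.29 ] turn [0.    0.    0.001] deg 0.1
```

Emit:
{"op": "arm_command", "data": {"targets": [{"x": 0.002, "y": 0.002, "z": -0.08, "rx": 0, "ry": 0, "rz": 0, "claw": 80}, {"x": 0.002, "y": 0.002, "z": -0.16, "rx": 0, "ry": 0, "rz": 0, "claw": 80}, {"x": 0.002, "y": 0.002, "z": -0.23, "rx": 0, "ry": 0, "rz": 0, "claw": 80}, {"x": 0.002, "y": 0.002, "z": -0.27, "rx": 0, "ry": 0, "rz": 0, "claw": 80}, {"x": 0.002, "y": 0.002, "z": -0.288, "rx": 0, "ry": 0, "rz": 0, "claw": 80}, {"x": 0.002, "y": 0.002, "z": -0.288, "rx": 0, "ry": 0, "rz": 0, "claw": 180}, {"x": 0.002, "y": 0.002, "z": -0.288, "rx": 0, "ry": 0, "rz": 0, "claw": 180}, {"x": 0.002, "y": 0.002, "z": -0.288, "rx": 0, "ry": 0, "rz": 0, "claw": 180}, {"x": 0.002, "y": 0.002, "z": -0.288, "rx": 0, "ry": 0, "rz": 0, "claw": 180}, {"x": 0.002, "y": 0.002, "z": -0.288, "rx": 0, "ry": 0, "rz": 0, "claw": 180}]}}

```text
t: 37.2
tool_pos: [0.4784, 0.1447, 0.0102]
orientation: [1.943, 2.465, 0.004]
force: [0.8, -0.5, 5.4]
opening: 0.0466
gripper_force: 25.0
```

```bash
python3 -c "
from h import *
s=robot.read_state();print(s['gripper_force'],s['force'])
T=np.load('top0.npz')['im'];h=cv2.cvtColor(T,cv2.COLOR_RGB2HSV).astype(int)
# plate rim: warm white vs worktop; cloud check of rim height
P=cloud('top',np.load('top0.npz')['de'])
m=(P[...,2]>.011)&(P[...,2]<.03)&(abs(P[...,0]-.4775)<.115)&(abs(P[...,1]-.347)<.115)
mm=cv2.morphologyEx(m.astype(np.uint8),cv2.MORPH_CLOSE,np.ones((3,3),np.uint8));n,L,st,ce=cv2.connectedComponentsWithStats(mm);i=1+st[1:,4].argmax()
q=P[L==i];print('plate',cv2.minEnclosingCircle((q[:,:2]*1000).astype(np.float32)),q.mean(0))
go(.4775,.347,.15,13.6)"
```

```text
25.023547410964966 [ 0.84802108 -0.45531411  5.42977439]
plate ((402.9031982421875, 253.33099365234375), 220.37750244140625) [0.47611226 0.34702846 0.01970194]
t 37.2 pos [0.4784 0.1447 0.0102] alpha 13.5 q6 -0.04 open 0.0466 
 shift [-0.002  0.405  0.28 ] turn [-0.     0.002  0.001] deg 0.2
```

Emit:
{"op": "arm_command", "data": {"targets": [{"x": 0, "y": 0, "z": 0.07, "rx": 0, "ry": 0, "rz": 0, "claw": 180}, {"x": 0, "y": 0, "z": 0.14, "rx": 0, "ry": 0, "rz": 0, "claw": 180}, {"x": -0.002, "y": 0.08, "z": 0.2, "rx": 0, "ry": 0, "rz": 0, "claw": 180}, {"x": -0.002, "y": 0.405, "z": 0.2, "rx": 0, "ry": 0, "rz": 0, "claw": 180}, {"x": -0.002, "y": 0.405, "z": 0.2, "rx": 0, "ry": 0, "rz": 0, "claw": 180}, {"x": -0.002, "y": 0.405, "z": 0.2, "rx": 0, "ry": 0, "rz": 0, "claw": 180}, {"x": -0.002, "y": 0.405, "z": 0.2, "rx": 0, "ry": 0, "rz": 0, "claw": 180}, {"x": -0.002, "y": 0.405, "z": 0.13, "rx": 0, "ry": 0, "rz": 0, "claw": 180}, {"x": -0.002, "y": 0.405, "z": 0.07, "rx": 0, "ry": 0, "rz": 0, "claw": 180}, {"x": -0.002, "y": 0.405, "z": 0.07, "rx": 0, "ry": 0, "rz": 0, "claw": 180}]}}

```text
t: 38.03
tool_pos: [0.4709, 0.3455, 0.037]
orientation: [-1.94, -2.467, 0.015]
force: [-1.4, -0.6, -1.5]
opening: 0.0466
gripper_force: 25.0
```

```bash
python3 -c "
from h import *
go(.477,.347,.012,13.6)
s=robot.read_state();p=s['tool_pos']
im,de=robot.read_camera('scene');P=cloud('scene',de);h=cv2.cvtColor(im,cv2.COLOR_RGB2HSV).astype(int)
m=(h[...,0]>50)&(h[...,0]<95)&(h[...,1]>70)&(np.linalg.norm(P-p,axis=-1)<.06);print(m.sum(),P[m].min(0) if m.any() else 0,P[m].max(0) if m.any() else 0)"
```

```text
t 38.03 pos [0.4709 0.3455 0.037 ] alpha 13.6 q6 0.31 open 0.0466 
 shift [ 0.012  0.003 -0.05 ] turn [ 0.003 -0.004 -0.   ] deg 0.6
0 0 0
```

Emit:
{"op": "arm_command", "data": {"targets": [{"x": 0, "y": 0, "z": -0.03, "rx": 0, "ry": 0, "rz": 0, "claw": 180}, {"x": 0, "y": 0, "z": -0.05, "rx": 0, "ry": 0, "rz": 0, "claw": 180}, {"x": 0, "y": 0, "z": -0.058, "rx": 0, "ry": 0, "rz": 0, "claw": 180}, {"x": 0, "y": 0, "z": -0.058, "rx": 0, "ry": 0, "rz": 0, "claw": 180}, {"x": 0, "y": 0, "z": -0.058, "rx": 0, "ry": 0, "rz": 0, "claw": 180}]}}

```text
t: 38.5
tool_pos: [0.4757, 0.3468, 0.0149]
orientation: [-1.945, -2.467, 0.0]
force: [-0.1, -0.5, 0.3]
opening: 0.0469
gripper_force: 25.0
```

```bash
python3 -c "
from h import *
go(.477,.347,.012,13.6);print(robot.read_state()['force'])"
```

```text
t 38.5 pos [0.4757 0.3468 0.0149] alpha 13.5 q6 0.31 open 0.0469 
 shift [ 0.003  0.    -0.006] turn [ 0.    -0.     0.001] deg 0.1
[-0.1443827  -0.45502635  0.27387124]
```

Emit:
{"op": "arm_command", "data": {"targets": [{"x": 0, "y": 0, "z": -0.006, "rx": 0, "ry": 0, "rz": 0, "claw": 180}, {"x": 0, "y": 0, "z": -0.006, "rx": 0, "ry": 0, "rz": 0, "claw": 180}, {"x": 0, "y": 0, "z": -0.006, "rx": 0, "ry": 0, "rz": 0, "claw": 90}, {"x": 0, "y": 0, "z": -0.006, "rx": 0, "ry": 0, "rz": 0, "claw": 90}, {"x": 0, "y": 0, "z": -0.006, "rx": 0, "ry": 0, "rz": 0, "claw": 90}, {"x": 0, "y": 0, "z": 0.05, "rx": 0, "ry": 0, "rz": 0, "claw": 90}, {"x": 0, "y": 0, "z": 0.13, "rx": 0, "ry": 0, "rz": 0, "claw": 90}, {"x": 0, "y": 0, "z": 0.21, "rx": 0, "ry": 0, "rz": 0, "claw": 120}, {"x": 0, "y": 0, "z": 0.29, "rx": 0, "ry": 0, "rz": 0, "claw": 120}, {"x": 0, "y": 0, "z": 0.36, "rx": 0, "ry": 0, "rz": 0, "claw": 120}]}}

```text
t: 39.33
tool_pos: [0.4753, 0.347, 0.197]
orientation: [1.944, 2.467, 0.001]
force: [0.7, 0.2, 0.2]
opening: 0.0498
gripper_force: 0.0
```

Emit:
{"op": "arm_command", "data": {"targets": [{"x": 0.03, "y": -0.5, "z": 0, "rx": 0, "ry": 0, "rz": 0, "claw": 120}, {"x": 0.03, "y": -0.5, "z": 0, "rx": 0, "ry": 0, "rz": 0, "claw": 120}, {"x": 0.03, "y": -0.5, "z": 0, "rx": 0, "ry": 0, "rz": 0, "claw": 120}, {"x": 0.03, "y": -0.5, "z": 0, "rx": 0, "ry": 0, "rz": 0, "claw": 120}, {"x": 0.03, "y": -0.5, "z": 0, "rx": 0, "ry": 0, "rz": 0, "claw": 120}, {"x": 0.03, "y": -0.5, "z": 0, "rx": 0, "ry": 0, "rz": 0, "claw": 120}, {"x": 0.03, "y": -0.5, "z": 0, "rx": 0, "ry": 0, "rz": 0, "claw": 120}, {"x": 0.03, "y": -0.5, "z": 0, "rx": 0, "ry": 0, "rz": 0, "claw": 120}]}}

```text
t: 40.0
tool_pos: [0.4905, 0.0948, 0.1942]
orientation: [1.95, 2.463, -0.001]
force: [-0.4, 0.3, 0.0]
opening: 0.049
gripper_force: 0.0
```

```bash
cat >> h.py <<'E'
def cover():
    im,de=robot.read_camera("top");P=cloud("top",de)
    m=((de>0)&(P[...,2]>.01)&(P[...,2]<.023)&(im.max(-1)<120)&(P[...,0]>.34)&(P[...,0]<.5)&(P[...,1]<0)&(P[...,1]>-.2)).astype(np.uint8)
    m=cv2.morphologyEx(m,cv2.MORPH_OPEN,np.ones((3,3),np.uint8));n,L,st,ce=cv2.connectedComponentsWithStats(m)
    i=1+st[1:,4].argmax();print("cover",st[i],cv2.minAreaRect((P[L==i][:,:2]*1000).astype(np.float32)))
    u,v=ce[i].astype(int);print("knob",pods(im,(u-14,u+14,v-14,v+14),.035))
    return im,P
E
python3 -c "
from h import *
im,P=cover();cv2.imwrite('pics/t9.png',im[:,:,::-1])
h=cv2.cvtColor(im,cv2.COLOR_RGB2HSV).astype(int)
g=(h[...,0]>50)&(h[...,0]<95)&(h[...,1]>60)&(h[...,2]>60)&(np.linalg.norm(P[...,:2]-[.477,.347],axis=-1)<.08)
q=P[g];print('green',g.sum(),q.mean(0) if len(q) else 0,q[:,2].std() if len(q) else 0)
cv2.imwrite('pics/p10.png',cv2.resize(im[150:240,100:340,::-1],None,fx=3.3,fy=3.3,interpolation=cv2.INTER_CUBIC))
go(.42,-.075,.2,13.6)"
```

```text
cover [297 197  21  27 386] ((421.79974365234375, -81.35841369628906), (77.1416015625, 61.79009246826172), 12.557055473327637)
knob []
green 162 [0.47402009 0.34666445 0.02410434] 0.002720105480904436
t 40.05 pos [0.4903 0.0963 0.1941] alpha 13.4 q6 -0.14 open 0.0495 
 shift [-0.141 -0.343  0.012] turn [ 0.    -0.     0.002] deg 0.2
```

View pics/p10.png

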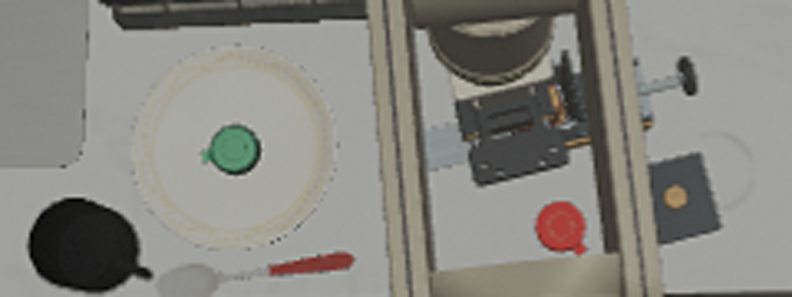

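The green pod lies on the plate at (235,150), and the mug is untouched. The cover's wooden knob is at (676,196).

```bash
python3 -c "
from h import *
im=cv2.imread('pics/t9.png')[:,:,::-1].copy()
m=goldmask(cv2.resize(im[198:222,293:318],None,fx=6,fy=6,interpolation=cv2.INTER_CUBIC));n,L,st,ce=cv2.connectedComponentsWithStats(m)
for i in range(1,n):
  if st[i,4]>200:print(st[i],onplane('top',[(ce[i]+.5)/6-.5+[293,198]],.035))
"
```

```text
[  50   50   40   41 1253] [[ 0.42014996 -0.07451681  0.035     ]]
```

Emit:
{"op": "arm_command", "data": {"targets": [{"x": -0.14, "y": -0.342, "z": 0, "rx": 0, "ry": 0, "rz": 0, "claw": 120}, {"x": -0.14, "y": -0.342, "z": 0, "rx": 0, "ry": 0, "rz": 0, "claw": 120}, {"x": -0.14, "y": -0.342, "z": 0, "rx": 0, "ry": 0, "rz": 0, "claw": 120}, {"x": -0.14, "y": -0.342, "z": 0, "rx": 0, "ry": 0, "rz": 0, "claw": 120}, {"x": -0.14, "y": -0.342, "z": 0, "rx": 0, "ry": 0, "rz": 0, "claw": 120}, {"x": -0.14, "y": -0.342, "z": -0.08, "rx": 0, "ry": 0, "rz": 0, "claw": 120}, {"x": -0.14, "y": -0.342, "z": -0.16, "rx": 0, "ry": 0, "rz": 0, "claw": 120}, {"x": -0.14, "y": -0.342, "z": -0.24, "rx": 0, "ry": 0, "rz": 0, "claw": 120}, {"x": -0.14, "y": -0.342, "z": -0.27, "rx": 0, "ry": 0, "rz": 0, "claw": 120}, {"x": -0.14, "y": -0.342, "z": -0.27, "rx": 0, "ry": 0, "rz": 0, "claw": 120}]}}

```text
t: 40.88
tool_pos: [0.4167, -0.0715, 0.0541]
orientation: [-1.937, -2.463, 0.006]
force: [-0.4, 0.4, -0.4]
opening: 0.0493
gripper_force: 0.0
```

Emit:
{"op": "arm_command", "data": {"targets": [{"x": 0, "y": 0, "z": 0, "rx": 0, "ry": 0, "rz": 0, "claw": 120}, {"x": 0, "y": 0, "z": 0, "rx": 0, "ry": 0, "rz": 0, "claw": 120}, {"x": 0, "y": 0, "z": 0, "rx": 0, "ry": 0, "rz": 0, "claw": 120}]}}

```text
t: 41.13
tool_pos: [0.4222, -0.0741, 0.0612]
orientation: [1.941, 2.466, 0.001]
force: [-0.3, 0.3, 0.9]
opening: 0.0492
gripper_force: 0.0
```

```bash
python3 -c "
from h import *
go(.4201,-.0747,.011,13.4);robot.read_camera('scene');go(.4201,-.0747,.011,13.4);tips()"
```

```text
t 41.13 pos [ 0.4222 -0.0741  0.0612] alpha 13.6 q6 -0.53 open 0.0492 
 shift [-0.004 -0.001 -0.1  ] turn [ 0.001  0.001 -0.002] deg 0.3
t 41.18 pos [ 0.4221 -0.0743  0.0611] alpha 13.6 q6 -0.53 open 0.0489 
 shift [-0.004 -0.001 -0.1  ] turn [ 0.001  0.001 -0.001] deg 0.2
side -1 59 max ahead [-0.019 -0.016 -0.015 -0.013 -0.011 -0.01 ] lateral [-0.042 -0.039 -0.028] x -0.003
side 1 18 max ahead [-0.017 -0.017 -0.015 -0.014 -0.013 -0.01 ] lateral [0.022 0.026 0.029] x -0.008
```

Descend, grip, and lift; then check.

Emit:
{"op": "arm_command", "data": {"targets": [{"x": -0.003, "y": -0.001, "z": -0.05, "rx": 0, "ry": 0, "rz": 0, "claw": 120}, {"x": -0.003, "y": -0.001, "z": -0.085, "rx": 0, "ry": 0, "rz": 0, "claw": 120}, {"x": -0.003, "y": -0.001, "z": -0.099, "rx": 0, "ry": 0, "rz": 0, "claw": 120}, {"x": -0.003, "y": -0.001, "z": -0.099, "rx": 0, "ry": 0, "rz": 0, "claw": 120}, {"x": -0.003, "y": -0.001, "z": -0.099, "rx": 0, "ry": 0, "rz": 0, "claw": 255}, {"x": -0.003, "y": -0.001, "z": -0.099, "rx": 0, "ry": 0, "rz": 0, "claw": 255}, {"x": -0.003, "y": -0.001, "z": -0.099, "rx": 0, "ry": 0, "rz": 0, "claw": 255}, {"x": -0.003, "y": -0.001, "z": -0.099, "rx": 0, "ry": 0, "rz": 0, "claw": 255}, {"x": -0.003, "y": -0.001, "z": -0.099, "rx": 0, "ry": 0, "rz": 0, "claw": 255}, {"x": -0.003, "y": -0.001, "z": -0.099, "rx": 0, "ry": 0, "rz": 0, "claw": 255}], "squeeze": 30}}

```text
t: 42.07
tool_pos: [0.4197, -0.0749, 0.0103]
orientation: [1.944, 2.466, -0.0]
force: [1.7, 1.4, 5.4]
opening: 0.0211
gripper_force: 30.0
```

```bash
python3 -c "
from h import *
go(.4978,.0533,.195,13.6);print(robot.read_state()['force'])"
```

```text
t 42.07 pos [ 0.4197 -0.0749  0.0103] alpha 13.5 q6 -0.53 open 0.0211 
 shift [0.156 0.256 0.369] turn [0.001 0.001 0.001] deg 0.1
[1.71680936 1.44187665 5.42392875]
```

Emit:
{"op": "arm_command", "data": {"targets": [{"x": 0, "y": 0, "z": 0.07, "rx": 0, "ry": 0, "rz": 0, "claw": 255}, {"x": 0, "y": 0, "z": 0.15, "rx": 0, "ry": 0, "rz": 0, "claw": 255}, {"x": 0, "y": 0, "z": 0.23, "rx": 0, "ry": 0, "rz": 0, "claw": 255}, {"x": 0, "y": 0, "z": 0.31, "rx": 0, "ry": 0, "rz": 0, "claw": 255}, {"x": 0, "y": 0, "z": 0.38, "rx": 0, "ry": 0, "rz": 0, "claw": 255}, {"x": 0.156, "y": 0.256, "z": 0.38, "rx": 0, "ry": 0, "rz": 0, "claw": 255}, {"x": 0.156, "y": 0.256, "z": 0.38, "rx": 0, "ry": 0, "rz": 0, "claw": 255}, {"x": 0.156, "y": 0.256, "z": 0.38, "rx": 0, "ry": 0, "rz": 0, "claw": 255}, {"x": 0.156, "y": 0.256, "z": 0.38, "rx": 0, "ry": 0, "rz": 0, "claw": 255}, {"x": 0.156, "y": 0.256, "z": 0.38, "rx": 0, "ry": 0, "rz": 0, "claw": 255}]}}

```text
t: 42.9
tool_pos: [0.4978, 0.0572, 0.1988]
orientation: [-1.939, -2.47, -0.0]
force: [0.7, 0.7, -1.9]
opening: 0.0209
gripper_force: 30.0
```

Emit:
{"op": "arm_command", "data": {"targets": [{"x": 0, "y": 0, "z": 0, "rx": 0, "ry": 0, "rz": 0, "claw": 255}, {"x": 0, "y": 0, "z": 0, "rx": 0, "ry": 0, "rz": 0, "claw": 255}, {"x": 0, "y": 0, "z": 0, "rx": 0, "ry": 0, "rz": 0, "claw": 255}]}}

```text
t: 43.15
tool_pos: [0.4961, 0.0525, 0.199]
orientation: [-1.945, -2.466, 0.003]
force: [1.5, 0.1, -1.1]
opening: 0.0213
gripper_force: 30.0
```

```bash
python3 -c "
from h import *
s=robot.read_state()
for n in('top','scene'):
  im,de=robot.read_camera(n);P=cloud(n,de);d=disp(P,C,YAW)
  zc=s['tool_pos'][2]-.011+.016
  m=(de>0)&(abs(P[...,2]-zc)<.006)&(abs(d)<.06).all(-1)&(im.max(-1)<130)
  q=d[m];print(n,m.sum(),'disp min',q.min(0).round(4),'max',q.max(0).round(4),'z',np.median(P[m][:,2]),cv2.minAreaRect((P[m][:,:2]*1000).astype(np.float32)))
go(.4978,.0533,.147,13.6)"
```

```text
top 196 disp min [-0.0411 -0.0308] max [0.0354 0.037 ] z 0.20460185457842595 ((494.2950744628906, 55.60466766357422), (76.56285095214844, 67.87721252441406), 13.540665626525879)
scene 165 disp min [-0.0436 -0.0417] max [0.041  0.0335] z 0.20279930727866818 ((497.1531982421875, 49.177459716796875), (84.16806030273438, 74.90825653076172), 14.415388107299805)
t 43.25 pos [0.4963 0.0524 0.1993] alpha 13.4 q6 -0.23 open 0.0211 
 shift [ 0.003  0.002 -0.105] turn [ 0.    -0.     0.001] deg 0.2
```

Emit:
{"op": "arm_command", "data": {"targets": [{"x": 0.004, "y": 0.003, "z": 0, "rx": 0, "ry": 0, "rz": 0.001, "claw": 255}, {"x": 0.004, "y": 0.003, "z": -0.04, "rx": 0, "ry": 0, "rz": 0.001, "claw": 255}, {"x": 0.004, "y": 0.003, "z": -0.07, "rx": 0, "ry": 0, "rz": 0.001, "claw": 255}, {"x": 0.004, "y": 0.003, "z": -0.085, "rx": 0, "ry": 0, "rz": 0.001, "claw": 255}, {"x": 0.004, "y": 0.003, "z": -0.092, "rx": 0, "ry": 0, "rz": 0.001, "claw": 255}, {"x": 0.004, "y": 0.003, "z": -0.098, "rx": 0, "ry": 0, "rz": 0.001, "claw": 255}, {"x": 0.004, "y": 0.003, "z": -0.102, "rx": 0, "ry": 0, "rz": 0.001, "claw": 255}, {"x": 0.004, "y": 0.003, "z": -0.102, "rx": 0, "ry": 0, "rz": 0.001, "claw": 255}]}}

```text
t: 43.92
tool_pos: [0.4989, 0.0548, 0.1487]
orientation: [1.942, 2.469, -0.001]
force: [0.8, 0.1, -2.2]
opening: 0.0212
gripper_force: 30.0
```

```bash
python3 -c "
from h import *
go(.4978,.0533,.147,13.6);print(robot.read_state()['force'])
im,de=robot.read_camera('scene');P=cloud('scene',de);d=disp(P,C,YAW)
m=(de>0)&(abs(P[...,2]-.152)<.01)&(abs(d)<.05).all(-1)&(im.max(-1)<130);A=np.c_[d[m],np.ones(m.sum())];print(np.median(P[m][:,2]),np.linalg.lstsq(A,P[m][:,2],rcond=None)[0])"
```

```text
t 43.92 pos [0.4989 0.0548 0.1487] alpha 13.6 q6 -0.23 open 0.0212 
 shift [-0.002 -0.003 -0.003] turn [ 0. -0. -0.] deg 0.0
[ 0.7854634   0.14320344 -2.18057701]
0.15180726376861203 [0.05956114 0.01948668 0.1517532 ]
```

Emit:
{"op": "arm_command", "data": {"targets": [{"x": -0.001, "y": -0.002, "z": -0.004, "rx": 0, "ry": 0, "rz": 0, "claw": 255}, {"x": -0.001, "y": -0.002, "z": -0.004, "rx": 0, "ry": 0, "rz": 0, "claw": 255}, {"x": -0.001, "y": -0.002, "z": -0.004, "rx": 0, "ry": 0, "rz": 0, "claw": 120}, {"x": -0.001, "y": -0.002, "z": -0.004, "rx": 0, "ry": 0, "rz": 0, "claw": 120}, {"x": -0.001, "y": -0.002, "z": -0.004, "rx": 0, "ry": 0, "rz": 0, "claw": 120}, {"x": -0.001, "y": -0.002, "z": -0.004, "rx": 0, "ry": 0, "rz": 0, "claw": 120}, {"x": -0.001, "y": -0.002, "z": 0.06, "rx": 0, "ry": 0, "rz": 0, "claw": 120}, {"x": -0.001, "y": -0.002, "z": 0.13, "rx": 0, "ry": 0, "rz": 0, "claw": 120}, {"x": -0.001, "y": -0.002, "z": 0.18, "rx": 0, "ry": 0, "rz": 0, "claw": 120}]}}

```text
t: 44.72
tool_pos: [0.4985, 0.0538, 0.2409]
orientation: [1.941, 2.469, -0.0]
force: [0.8, -0.0, 1.0]
opening: 0.0493
gripper_force: 0.0
```

Emit:
{"op": "arm_command", "data": {"targets": [{"x": -0.1, "y": -0.5, "z": 0, "rx": 0, "ry": 0, "rz": 0, "claw": 120}, {"x": -0.1, "y": -0.5, "z": 0, "rx": 0, "ry": 0, "rz": 0, "claw": 120}, {"x": -0.1, "y": -0.5, "z": 0, "rx": 0, "ry": 0, "rz": 0, "claw": 120}, {"x": -0.1, "y": -0.5, "z": 0, "rx": 0, "ry": 0, "rz": 0, "claw": 120}, {"x": -0.1, "y": -0.5, "z": 0, "rx": 0, "ry": 0, "rz": 0, "claw": 120}, {"x": -0.1, "y": -0.5, "z": 0, "rx": 0, "ry": 0, "rz": 0, "claw": 120}, {"x": -0.1, "y": -0.5, "z": 0, "rx": 0, "ry": 0, "rz": 0, "claw": 120}, {"x": -0.1, "y": -0.5, "z": 0, "rx": 0, "ry": 0, "rz": 0, "claw": 120}, {"x": -0.1, "y": -0.5, "z": 0, "rx": 0, "ry": 0, "rz": 0, "claw": 120}]}}

```text
t: 45.47
tool_pos: [0.4482, -0.196, 0.2383]
orientation: [-1.943, -2.468, 0.001]
force: [-0.3, 0.6, -0.2]
opening: 0.0491
gripper_force: 0.0
```

```bash
python3 -c "
from h import *
for n in('top','scene'):
  im,de=robot.read_camera(n);P=cloud(n,de);d=disp(P,C,YAW)
  m=(de>0)&(P[...,2]>.142)&(P[...,2]<.162)&(abs(d)<.05).all(-1)
  A=np.c_[d[m],np.ones(m.sum())];print(n,m.sum(),np.linalg.lstsq(A,P[m][:,2],rcond=None)[0].round(4),cv2.minAreaRect((P[m][:,:2]*1000).astype(np.float32)))
  k=(de>0)&(P[...,2]>.164)&(P[...,2]<.18)&(abs(d)<.03).all(-1);print('knob',P[k].mean(0).round(4))
  q=(P[...,2]>.06)&(P[...,2]<.09)&(d[...,1]<-.1)&(d[...,1]>-.17)&(abs(d[...,0])<.03);print('pushknob',d[q].min(0) if q.any() else 0)
  if n=='top':
    h=cv2.cvtColor(im,cv2.COLOR_RGB2HSV).astype(int);g=(h[...,0]>50)&(h[...,0]<95)&(h[...,1]>60)&(h[...,2]>60)&(np.linalg.norm(P[...,:2]-[.477,.347],axis=-1)<.08);print('green',g.sum(),P[g].mean(0))
"
```

```text
top 671 [ 0.0051 -0.0047  0.1515] ((498.3133544921875, 52.917755126953125), (77.94601440429688, 76.7074203491211), 13.518736839294434)
knob [0.4972 0.0528 0.1701]
pushknob [-0.01795591 -0.15019128]
green 163 [0.47405244 0.34660072 0.02355219]
scene 211 [0.0344 0.0006 0.1495] ((496.5934753417969, 51.51214599609375), (83.43302154541016, 77.83173370361328), 12.464727401733398)
knob [0.4949 0.0487 0.1675]
pushknob [-0.01866072 -0.15101056]
```

The cover reads the same as at the start: level, centred and fully down. The knob is out and the green pod is on the plate, so I'm handing in.

```bash
python3 -c "
from plant import robot
print(robot.close_job())"
```

```text
the job is handed in; nothing more can be done
None
```

I handed in the job with all four brown pods in the tower, the green pod flat on the plate and the cover back on; the last camera check agreed, but the hand-in returned no verdict.

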